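# Unbar the tube carrier and load the reader

### The job

Free the tube carrier on the rocker: lift the steel locking bar straight up out of its two U brackets, keeping it level so that both ends clear together, and park it fully down in the two U brackets of the low empty stand, with its collars outside them. Then lift the carrier out by its fin, keep it upright, and set it down flat inside the rim of the reader; set both things down rather than dropping them. Leave everything else on the bench standing where it is.

Things in the scene. Friction and masses are not known exactly. Their poses are not given: they have to be found in the camera images.
- rocker: Tube rocker, fixed, left or right of the robot: white block 135 (x) x 205 (y) x 35 mm, rim 9 high round the carrier, which stands on it at z 35. Two aluminium U brackets at y -90 and +90, 8 thick (y): slot 22 wide (x), floor z 115, prong tops z 150, prongs 10 thick. Origin: centre of underside; z up, y along the bracket line.
- bar: Steel locking bar, loose, 0.25 kg, symmetric: 16 (x) x 250 (y) x 22 mm high; a collar 32 dia x 8 near each end (|y| 98 to 106, reaching 5 below the underside). Origin: mid-length, centre of underside. Starts in the rocker's slots, underside at z 115, collars outside, 10 above the carrier's fin. The tubes beside it leave a window |y| < 28 for fingers.
- stand: Low bar stand, fixed, empty, in the middle: aluminium base 56 (x) x 210 (y) x 12 mm, two U brackets at y -90 and +90, 8 thick (y): slot 24 wide (x), floor z 50, prong tops z 80, prongs 10 thick. Origin: centre of underside; y along the bracket line, roughly away from or to the robot. The bar parks with its origin at (0, 0, 50), play 4 either way along y.
- carrier: Tube carrier, loose, 0.3 kg, one piece with its eight tubes, symmetric: white base 110 (x) x 150 (y) x 20 mm; lifting fin in the middle 10 thick (x) x 60 long (y), z 20 to 70; tubes with caps 15 dia up to z 90 at x -43 and +43, y -60, -36, 36, 60. Origin: centre of underside; z up, y along the fin.
- reader: Reader deck, fixed, on the other side from the rocker: low white block 140 (x) x 185 (y) x 30 mm; rim 10 high, 6 thick round a tray 120 (x) x 160 (y), floor z 30. Origin: centre of underside; z up, y along the long side. The carrier goes in with its origin at (0, 0, 30), long sides matching, either way round.
- reagent_bottle: Bystander, loose: amber bottle, 52 dia x 150 high, standing beyond the far end of the stand; sizes in mm. Origin: centre of the underside.
- specimen_pot: Bystander, loose: white pot, 44 dia x 60 high, standing close beside the rocker; sizes in mm. Origin: centre of the underside.
- wash_bottle: Bystander, loose: white bottle with a blue cap, 54 dia x 130 high, standing close beside the reader; sizes in mm. Origin: centre of the underside.
- slide_box: Bystander, loose: grey box 45 x 90 x 30 high, lying close beside the rocker; sizes in mm. Origin: centre of the underside.
- beaker: Bystander, loose: open glass beaker, 60 dia x 75 high, standing close beside the reader; sizes in mm. Origin: centre of the underside.
- stain_jar: Bystander, loose: glass jar, 60 dia x 100 high, at the back; sizes in mm. Origin: centre of the underside.
- tip_box: Bystander, loose: blue box 70 x 100 x 55 high, at the back; sizes in mm. Origin: centre of the underside.
Not all that is in view belongs to the job. What is shaped like the carrier but orange is not meant.

How it is judged:
By the outcome, as a careful person would: the job done as asked, in the order asked, and still so for the second after the job is handed in, with the robot touching nothing.
It also fails if it takes over 72 s, if anything falls off the work surface, if the arm or the gripper's body presses on something with over 40 N, if the wrist force passes 120 N, or if a joint passes its speed limit or range.

### The arm

A 6-joint arm with a two-finger parallel gripper is mounted at the origin on the work surface. World frame = base frame: x ahead of the robot, y to its left, z up, the work surface at z = 0. Lengths are in m, angles in rad, forces in N, time in s.
With the tool pointing down it reaches from about 0.225 to 0.875 m from the base axis. Payload 3.4 kg.
Tool frame: the origin (TCP) lies between the finger pads; the fingertips stand 8 mm ahead of it and the grasp point (between the pads) lies 11 mm behind it; z points along the fingers, y is the line along which they close (so a half turn about z gives the same grasp; the last joint's range is limited). The gripper opens to 85 mm and grips with 20 to 120 N. Pads are 22 mm wide; open, the fingers measure 114 mm over their backs; the gripper's body (76 mm by 85 mm) begins 54 mm behind the grasp point. The pads swing forward as they close: fully open they stand 13 mm farther back than shut.
Start: joints at [-1.452, 0.276, 1.505, -0, 1.361, -0.121], TCP at [0.137, -0.559, 0.203] pointing down, gripper open.
Joint ranges: [-2.89, 2.89], [-0.75, 2.08], [0.22, 2.7], [-1.18, 4.32], [0.11, 2.71], [-2.7, 2.7]. Speed limits (rad/s): [2.57, 2.57, 3.14, 3.14, 3.14, 3.14].

### API

Orientations are given as a unit quaternion [w, x, y, z].
In Python, from rig import manip, optics, finder gives the robot as it stands.
- The arm moves only by the tool servo_tool, never from a script. Its argument "increments" is a list of rows, each a list of 7 numbers: the shift along the tool's x, y, z in cm, then the turn, a rotation vector about the tool's x, y, z in degrees, then the closure, from -1 (fully open) to 1 (shut). In form: [[x, y, z, rx, ry, rz, gripper], ...]. A call has exactly 5 rows; each row shifts and turns the commanded pose from where the row before left it, along the tool's axes as they then stand; what a row does not reach is not made up. A row lasts 1/10 s, in which the tool goes at most 50 mm and 8.59 degrees, less where a joint would pass 70% of its speed; a pose out of reach is approached as far as the arm can. A call is refused whole if a number of a shift passes 5 or a number of a turn 8.59, either way. A call with a gripper value outside its range is refused whole. The fingers move at their own pace and stop on an object; "squeeze" is the grip in N (left out, the last holds). Time passes only in rows, so rows that do not move let the fingers close, or fill a call up. It gives the time, the measured TCP pose, the force, the opening and the grip force at its end, in the units of the state.
- manip.get_state(): the state, without advancing time (a new reading comes with each control period).
- optics.get_image(name): name is "side" or "top" or "wrist"; returns the picture (420x560x3 uint8, red, green, blue); there is no depth.
- optics.get_calibration(name): a dict with "fov_y" (degrees; the focal length in pixels is half the picture's height over the tangent of half this angle, whatever the lens; pixels are square), "cx", "cy" (the principal point, pixels), "world_to_cam" (4x4, takes a point from world to camera coordinates). Camera axes: x right, y down, z forward; pixel columns grow to the right and rows downward; lengths in m; the calibration is good to about 2 mm. A picture is of the moment at which its call begins: read the wrist's pose just before it. get_calibration takes no time and is no camera call; for the wrist camera it gives the pose at the moment of the call.
- manip.sign_off(): hands the job in; it is judged then, once.
Trained networks look in the newest picture that a camera, given by its name, has taken for a name from the list of things; names that differ only in an ending like _2 or _b are one class to them, and where a whole thing is asked for, a point or a joint stands for the part that bears it (a point fixed in the world has none). Each returns a list of dicts, best first, with "p" (0 to 1); they miss things now and then, are a little off and sometimes report something else, mostly with a low value. They report only what shows in the picture. A call takes as long as a camera call. They do not tell look-alikes from the thing itself.
- finder.silhouettes(label, camera): "region" (420x560 bool, what is visible of it) and "box" ([centre column, centre row, width, height] in pixels, round what is visible of it).
- finder.tip_of(label, camera): "at" ([column, row] in pixels: a listed point, or the origin of a listed thing).
The state is a dict: "clock": time; "qpos": joint angles; "qd": joint speeds; "effort": joint torques, N m; "position": TCP position; "ee_rot": TCP orientation; "contact_force": force on the tool from outside, world axes, zero at the start; "moment": the same for the moment, N m; "width": finger opening in m; "gripper_force": force on a finger pad.
Only numpy, scipy, OpenCV 4.12 (cv2) and the standard library are available. Lean on these libraries where they do the work, as an engineer would, in place of code of your own. Each camera call takes 0.05 s, during which the arm holds its last target. There are 200 camera calls.

## Working session

There is one attempt and no reset: what is moved stays moved. The work goes in short steps, Python scripts to look and compute and a tool call to move; the robot and the scene stay as the last step left them, time stands still between calls to the robot, and variables do not carry over. Pictures are saved under pics/ and viewed, at most 10 in all, crops included, and the job is handed in when it is done.

Besides the shell and the picture viewer there is one more tool, called after "Call:" by a JSON object that holds its "name" and its "arguments". servo_tool: Moves the arm, as the interface text tells. Its arguments: {"type":"object","properties":{"increments":{"type":"array","items":{"type":"array","items":{"type":"number"}}},"squeeze":{"type":"number"}},"required":["increments"]}

```bash
ls; mkdir -p pics; cat > h.py <<'E'
import numpy as np, cv2
from rig import manip, optics, finder
def snap(n,f):
    im=optics.get_image(n); cv2.imwrite('pics/'+f,im[:,:,::-1]); return im
def cal(n):
    c=optics.get_calibration(n); f=210/np.tan(np.radians(c['fov_y'])/2); return f,c['cx'],c['cy'],np.array(c['world_to_cam'])
def proj(C,P):
    f,cx,cy,T=C; p=np.atleast_2d(P)@T[:3,:3].T+T[:3,3]; return np.c_[cx+f*p[:,0]/p[:,2],cy+f*p[:,1]/p[:,2]]
def back(C,uv,z):
    f,cx,cy,T=C; R=T[:3,:3]; o=-R.T@T[:3,3]; d=R.T@np.array([(uv[0]-cx)/f,(uv[1]-cy)/f,1]); return o+d*(z-o[2])/d[2]
E
python3 - <<'E'
from h import *
a=snap('top','top.png');b=snap('side','side.png')
for n in('top','side'):
    c=optics.get_calibration(n);print({k:np.round(v,3).tolist() if not isinstance(v,str) else v for k,v in c.items()})
Z=dict(rocker=0,bar=.115,stand=0,carrier=.035,reader=0)
for n in('top','side'):
    optics.get_image(n)
    for l in Z:
        for r in finder.tip_of(l,n)[:3]: print(n,l,np.round(r['at'],1),round(r['p'],2),np.round(back(cal(n),r['at'],Z[l]),3))
E
```

```text
pics
{'fov_y': 43.456, 'cx': 282.589, 'cy': 211.518, 'world_to_cam': [[0.003, -1.0, -0.008, 0.043], [-0.994, -0.002, -0.109, 0.516], [0.109, 0.008, -0.994, 1.38], [0.0, 0.0, 0.0, 1.0]]}
{'fov_y': 54.355, 'cx': 285.84, 'cy': 214.981, 'world_to_cam': [[-0.965, -0.261, -0.016, 0.495], [-0.182, 0.716, -0.674, 0.13], [0.188, -0.648, -0.738, 1.308], [0.0, 0.0, 0.0, 1.0]]}
top bar [177.1 215.1] 0.8 [0.497 0.308 0.115]
top stand [306.6 210.3] 0.92 [ 0.522 -0.021  0.   ]
top carrier [136.6 299.4] 0.92 [0.283 0.426 0.035]
top carrier [181.8 214.9] 0.9 [0.506 0.312 0.035]
top reader [407.7 214.2] 0.73 [ 0.512 -0.296  0.   ]
side rocker [260.6 303.9] 0.71 [0.505 0.312 0.   ]
side rocker [257.4 281.6] 0.71 [0.538 0.241 0.   ]
side bar [257.8 280. ] 0.66 [0.508 0.306 0.115]
side stand [288.  216.2] 0.91 [ 0.517 -0.043  0.   ]
side carrier [327.1 362.8] 0.57 [0.281 0.45  0.035]
side reader [302.4 168.9] 0.73 [ 0.527 -0.299  0.   ]
```

View pics/top.png

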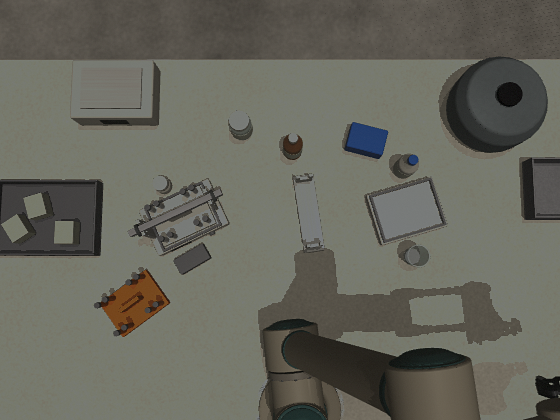

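View pics/side.png

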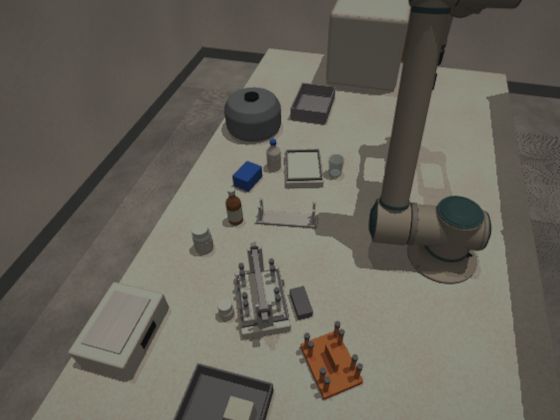

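White carrier sits under the bar at top (182,215). The look-alikes are the orange carrier at (135,302), plus the rocker's own white block, and the stand at (308,212) and reader at (405,210) are the two targets. I choose the white one in the rocker. Next I measure yaw and take a crop to check.

```bash
python3 - <<'E'
from h import *
im=optics.get_image('top'); C=cal('top')
cv2.imwrite('pics/crop.png',np.hstack([cv2.resize(im[165:265,110:240,::-1],None,fx=3,fy=3,interpolation=2),cv2.resize(im[165:265,283:453,::-1],None,fx=2.35,fy=3,interpolation=2)]))
Z=dict(rocker=.03,bar=.137,stand=.012,reader=.04)
for l,z in Z.items():
  for r in finder.silhouettes(l,'top')[:2]:
    ys,xs=np.nonzero(r['region'])
    P=np.array([back(C,(x,y),z)[:2] for x,y in zip(xs,ys)]).astype(np.float32)
    (c,s,a)=cv2.minAreaRect(P); b=cv2.boxPoints((c,s,a))
    e=[b[1]-b[0],b[2]-b[1]]; L=max(e,key=np.linalg.norm); 
    print(l,round(r['p'],2),np.round(c,4),np.round(s,3),'long axis yaw',round(np.degrees(np.arctan2(L[1],L[0]))%180,1),'mean',P.mean(0))
s=manip.get_state();print({k:np.round(v,3) for k,v in s.items()})
c=cal('wrist');T=c[3];R=T[:3,:3]
print(c[:3],np.round(-R.T@T[:3,3],3),np.round(R,2))
E
```

```text
rocker 0.71 [0.4956 0.3155] [0.142 0.224] long axis yaw 115.3 mean [0.48571897 0.30527353]
bar 0.84 [0.5019 0.3086] [0.028 0.249] long axis yaw 115.1 mean [0.5008968  0.30964425]
stand 0.61 [ 0.5155 -0.0248] [0.21  0.056] long axis yaw 8.3 mean [ 0.5135178  -0.02473259]
reader 0.58 [ 0.5179 -0.2812] [0.141 0.19 ] long axis yaw 106.1 mean [ 0.51804924 -0.2814781 ]
{'clock': np.float64(0.95), 'qpos': array([-1.452,  0.276,  1.505, -0.   ,  1.361, -0.121]), 'qd': array([ 0.001, -0.   , -0.001,  0.   ,  0.001,  0.   ]), 'effort': array([-1.0000e-03, -4.1666e+01, -2.4610e+01, -0.0000e+00,  0.0000e+00,
       -0.0000e+00]), 'position': array([ 0.137, -0.559,  0.203]), 'ee_rot': array([ 0.   ,  0.993,  0.12 , -0.   ]), 'contact_force': array([ 0.567, -1.072,  0.477]), 'moment': array([ 0.023,  0.011, -0.006]), 'gripper_force': np.float64(0.0), 'width': np.float64(0.085)}
(np.float64(316.8153332502301), 281.4437800920613, 207.20397392442453) [ 0.202 -0.542  0.373] [[ 0.24 -0.97  0.  ]
 [-0.94 -0.23  0.27]
 [-0.26 -0.06 -0.96]]
```

View pics/crop.png

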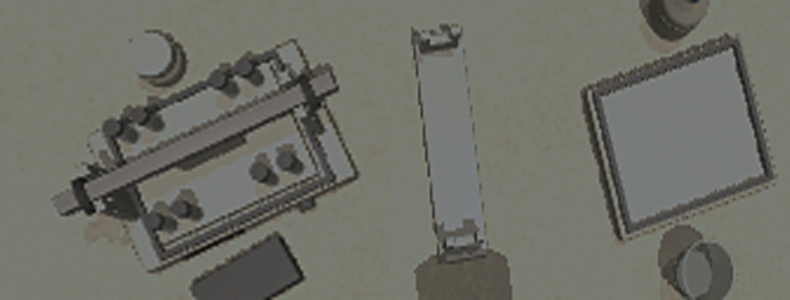

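The crop shows the grey bar over the white carrier at (182,215). Stand and reader are both empty. Next I write a motion-planning printer and set out, looking at the reader and stand on the way.

```bash
cat >> h.py <<'E'
def pose():
    s=manip.get_state(); w,x,y,z=s['ee_rot']; return np.array(s['position']),np.degrees(2*np.arctan2(y,x)),s
def plan(x,y,z,a,step=4.5,rot=7,n=None,p0=None):
    p,a0,s=pose()
    if p0 is not None: p,a0=np.array(p0[:3]),p0[3]
    d=(np.array([x,y,z])-p)*100; da=(a-a0+180)%360-180
    n=n or max(1,int(np.ceil(max(np.linalg.norm(d)/step,abs(da)/rot))))
    n=int(np.ceil(n/5)*5)
    print('from',np.round(p,4),round(a0,2),'n',n)
    for i in range(n):
        t=np.radians(a0+da*i/n); dx,dy,dz=d/n
        print([round(dx*np.cos(t)+dy*np.sin(t),2),round(dx*np.sin(t)-dy*np.cos(t),2),round(-dz,2),0,0,round(-da/n,2)])
E
python3 -c "
from h import *
plan(.5,-.28,.27,13.8,step=5)"
```

```text
from [ 0.1366 -0.5586  0.2028] 13.74 n 10
[np.float64(4.19), np.float64(-1.84), np.float64(-0.67), 0, 0, np.float64(-0.01)]
[np.float64(4.19), np.float64(-1.84), np.float64(-0.67), 0, 0, np.float64(-0.01)]
[np.float64(4.19), np.float64(-1.84), np.float64(-0.67), 0, 0, np.float64(-0.01)]
[np.float64(4.19), np.float64(-1.84), np.float64(-0.67), 0, 0, np.float64(-0.01)]
[np.float64(4.19), np.float64(-1.84), np.float64(-0.67), 0, 0, np.float64(-0.01)]
[np.float64(4.19), np.float64(-1.84), np.float64(-0.67), 0, 0, np.float64(-0.01)]
[np.float64(4.19), np.float64(-1.84), np.float64(-0.67), 0, 0, np.float64(-0.01)]
[np.float64(4.19), np.float64(-1.84), np.float64(-0.67), 0, 0, np.float64(-0.01)]
[np.float64(4.19), np.float64(-1.84), np.float64(-0.67), 0, 0, np.float64(-0.01)]
[np.float64(4.19), np.float64(-1.84), np.float64(-0.67), 0, 0, np.float64(-0.01)]
```

Call:
{"name": "servo_tool", "arguments": {"increments": [[4.2,-1.8,-0.7,0,0,0,-1],[4.2,-1.8,-0.7,0,0,0,-1],[4.2,-1.8,-0.7,0,0,0,-1],[4.2,-1.8,-0.7,0,0,0,-1],[4.2,-1.8,-0.7,0,0,0,-1]]}}

```text
clock: 1.45
position: [0.3204, -0.4201, 0.2383]
ee_rot: [0.0, 0.993, 0.119, 0.0]
contact_force: [-0.2, -1.1, 0.1]
width: 0.0852
gripper_force: 0.0
```

Call:
{"name": "servo_tool", "arguments": {"increments": [[4.2,-1.8,-0.7,0,0,0,-1],[4.2,-1.8,-0.7,0,0,0,-1],[4.2,-1.8,-0.7,0,0,0,-1],[4.2,-1.8,-0.7,0,0,0,-1],[4.2,-1.8,-0.7,0,0,0,-1]]}}

```text
clock: 1.95
position: [0.5031, -0.2826, 0.2733]
ee_rot: [0.0, 0.993, 0.12, 0.0]
contact_force: [-0.4, -1.4, 0.9]
width: 0.0859
gripper_force: 0.0
```

```bash
cat >> h.py <<'E'
def rect(l,z,cam='wrist'):
    C=cal(cam); out=[]
    for r in finder.silhouettes(l,cam)[:2]:
        ys,xs=np.nonzero(r['region'])
        P=np.array([back(C,(x,y),z)[:2] for x,y in zip(xs,ys)]).astype(np.float32)
        (c,s,a)=cv2.minAreaRect(P); b=cv2.boxPoints((c,s,a)); L=max([b[1]-b[0],b[2]-b[1]],key=np.linalg.norm)
        print(l,round(r['p'],2),np.round(c,4),np.round(s,3),'yaw',round(np.degrees(np.arctan2(L[1],L[0]))%180,1))
        out.append((r,c,s))
    return out
E
python3 - <<'E'
from h import *
import time
optics.get_image('wrist')
print(pose()[:2]); snap('wrist','w1.png')
rect('reader',.04); rect('stand',.012)
for l in('reader','stand'):
  for r in finder.tip_of(l,'wrist')[:2]: print(l,r['p'],back(cal('wrist'),r['at'],0))
plan(.515,-.025,.27,8.3,step=5)
E
```

```text
(array([ 0.5098338 , -0.27783946,  0.27423757]), np.float64(14.042811045106195))
reader 0.84 [ 0.5184 -0.2886] [0.138 0.18 ] yaw 106.4
stand 0.69 [ 0.5015 -0.0142] [0.221 0.102] yaw 8.5
reader 0.9 [ 0.51092745 -0.29430112  0.        ]
stand 0.83 [ 0.50735959 -0.03419064  0.        ]
from [ 0.5009 -0.2845  0.2725] 13.71 n 10
[np.float64(0.75), np.float64(-2.49), np.float64(0.02), 0, 0, np.float64(0.54)]
[np.float64(0.73), np.float64(-2.49), np.float64(0.02), 0, 0, np.float64(0.54)]
[np.float64(0.7), np.float64(-2.5), np.float64(0.02), 0, 0, np.float64(0.54)]
[np.float64(0.68), np.float64(-2.51), np.float64(0.02), 0, 0, np.float64(0.54)]
[np.float64(0.66), np.float64(-2.51), np.float64(0.02), 0, 0, np.float64(0.54)]
[np.float64(0.63), np.float64(-2.52), np.float64(0.02), 0, 0, np.float64(0.54)]
[np.float64(0.61), np.float64(-2.53), np.float64(0.02), 0, 0, np.float64(0.54)]
[np.float64(0.59), np.float64(-2.53), np.float64(0.02), 0, 0, np.float64(0.54)]
[np.float64(0.56), np.float64(-2.54), np.float64(0.02), 0, 0, np.float64(0.54)]
[np.float64(0.54), np.float64(-2.54), np.float64(0.02), 0, 0, np.float64(0.54)]
```

View pics/w1.png

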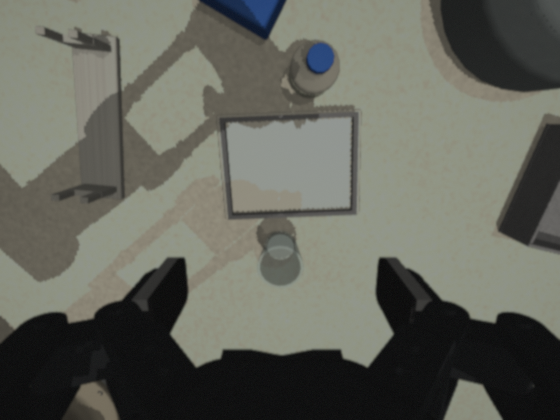

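The wrist view shows the reader tray spanning about (222,115)–(356,215), with the stand at (97,115) and the beaker and wash bottle beside the reader. The arm was still settling when that picture was taken, so I measure again now that it is at rest, along with the state noise.

```bash
python3 - <<'E'
from h import *
for i in range(3):
    C=cal('wrist');T=C[3];p,a,s=pose();optics.get_image('wrist')
    print(np.round(p,4),round(a,2),np.round(-T[:3,:3].T@T[:3,3],4),np.round(s['qpos'],4))
    rect('reader',.04)
rect('stand',.012)
optics.get_image('top'); rect('reader',.04,'top'); rect('stand',.012,'top')
C=cal('wrist')
q=[(222,115),(356,108),(356,214),(229,218)]
print([np.round(back(C,u,.04)[:2],4) for u in q])
E
```

```text
[ 0.5009 -0.2845  0.2725] 13.71 [ 0.5667 -0.2683  0.4428] [-6.3660e-01  2.4820e-01  1.3734e+00 -9.0000e-04  1.5208e+00  6.9500e-01]
reader 0.57 [ 0.523  -0.2855] [0.136 0.179] yaw 106.5
[ 0.5006 -0.2849  0.2726] 13.63 [ 0.5664 -0.2688  0.443 ] [-6.3770e-01  2.4800e-01  1.3735e+00 -6.0000e-04  1.5208e+00  6.9520e-01]
reader 0.6 [ 0.5224 -0.2852] [0.136 0.179] yaw 106.2
[ 0.5008 -0.2849  0.2727] 13.63 [ 0.5665 -0.2688  0.4432] [-6.3780e-01  2.4800e-01  1.3732e+00 -3.0000e-04  1.5207e+00  6.9520e-01]
reader 0.87 [ 0.5233 -0.2855] [0.136 0.179] yaw 106.8
stand 0.65 [ 0.5109 -0.0061] [0.222 0.105] yaw 8.3
reader 0.78 [ 0.5176 -0.2812] [0.137 0.186] yaw 107.0
stand 0.86 [ 0.5139 -0.0256] [0.21  0.057] yaw 8.1
[array([ 0.5544, -0.1965]), array([ 0.601 , -0.3532]), array([ 0.4723, -0.3933]), array([ 0.4269, -0.2303])]
```

Call:
{"name": "servo_tool", "arguments": {"increments": [[1.2,-4.6,0,0,0,1,-1],[1.2,-4.6,0,0,0,1,-1],[1.2,-4.6,0,0,0,1,-1],[1.2,-4.6,0,0,0,1,-1],[1.2,-4.6,0,0,0,1,-1]]}}

```text
clock: 3.25
position: [0.5135, -0.0449, 0.273]
ee_rot: [0.0, 0.997, 0.076, 0.0]
contact_force: [1.4, 0.1, 0.1]
width: 0.0855
gripper_force: 0.0
```

Call:
{"name": "servo_tool", "arguments": {"increments": [[0,-1,0,0,0,0,-1],[0,-1,0,0,0,0,-1],[0,0,0,0,0,0,-1],[0,0,0,0,0,0,-1],[0,0,0,0,0,0,-1]]}}

```text
clock: 3.75
position: [0.5108, -0.0283, 0.2727]
ee_rot: [0.0, 0.997, 0.075, -0.0]
contact_force: [0.7, 0.8, -0.6]
width: 0.0854
gripper_force: 0.0
```

```bash
python3 - <<'E'
from h import *
C=cal('wrist');p,a,s=pose();im=snap('wrist','w2raw.png');print(p,a)
np.save('C2.npy',C[3])
rect('stand',.012)
# overlay of model from top estimate
def model(c,yaw):
    t=np.radians(yaw-90);R=np.array([[np.cos(t),-np.sin(t)],[np.sin(t),np.cos(t)]])
    L=[]
    for x,y,z in [(sx*28,sy*105,12) for sx,sy in((-1,-1),(1,-1),(1,1),(-1,1))]: L.append((x,y,z))
    for sy in(-1,1):
        for x in(-22,-12,12,22):
            for dy in(-4,4): L.append((x,sy*90+dy,80))
    L=np.array(L)/1000; return np.c_[L[:,:2]@R.T+c,L[:,2]]
uv=proj(C,model([.5139,-.0256],8.2));
big=cv2.resize(im[:,:,::-1],None,fx=2.8,fy=2.8,interpolation=2)
for u in uv: cv2.circle(big,tuple(int(v*2.8) for v in u),2,(0,0,255),-1)
print(np.round(uv).tolist())
x0=int(np.mean(uv[:,0])*2.8)-400; x0=max(0,x0); y0=max(0,int(uv[:,1].min()*2.8)-40)
cv2.imwrite('pics/w2.png',big[y0:y0+600,x0:x0+800]);print(x0,y0)
plan(.46,.29,.27,115,step=5,rot=8)
E
```

```text
[ 0.51082981 -0.02825298  0.27270211] 8.639355289963188
stand 0.98 [ 0.5068 -0.0252] [0.225 0.056] yaw 8.3
stand 0.54 [0.685  0.0228] [0.049 0.062] yaw 98.6
[[260.0, 239.0], [299.0, 240.0], [302.0, 86.0], [258.0, 85.0], [261.0, 251.0], [261.0, 245.0], [269.0, 251.0], [269.0, 245.0], [289.0, 251.0], [289.0, 245.0], [297.0, 252.0], [297.0, 246.0], [260.0, 98.0], [260.0, 90.0], [269.0, 98.0], [269.0, 90.0], [291.0, 98.0], [291.0, 90.0], [300.0, 98.0], [300.0, 90.0]]
382 199
from [ 0.5108 -0.0281  0.2727] 8.64 n 15
[np.float64(-0.02), np.float64(-2.15), np.float64(0.02), 0, 0, np.float64(-7.09)]
[np.float64(0.25), np.float64(-2.13), np.float64(0.02), 0, 0, np.float64(-7.09)]
[np.float64(0.51), np.float64(-2.09), np.float64(0.02), 0, 0, np.float64(-7.09)]
[np.float64(0.76), np.float64(-2.01), np.float64(0.02), 0, 0, np.float64(-7.09)]
[np.float64(1.01), np.float64(-1.9), np.float64(0.02), 0, 0, np.float64(-7.09)]
[np.float64(1.23), np.float64(-1.76), np.float64(0.02), 0, 0, np.float64(-7.09)]
[np.float64(1.44), np.float64(-1.59), np.float64(0.02), 0, 0, np.float64(-7.09)]
[np.float64(1.63), np.float64(-1.4), np.float64(0.02), 0, 0, np.float64(-7.09)]
[np.float64(1.79), np.float64(-1.19), np.float64(0.02), 0, 0, np.float64(-7.09)]
[np.float64(1.92), np.float64(-0.96), np.float64(0.02), 0, 0, np.float64(-7.09)]
[np.float64(2.02), np.float64(-0.72), np.float64(0.02), 0, 0, np.float64(-7.09)]
[np.float64(2.1), np.float64(-0.46), np.float64(0.02), 0, 0, np.float64(-7.09)]
[np.float64(2.14), np.float64(-0.2), np.float64(0.02), 0, 0, np.float64(-7.09)]
[np.float64(2.15), np.float64(0.07), np.float64(0.02), 0, 0, np.float64(-7.09)]
[np.float64(2.12), np.float64(0.33), np.float64(0.02), 0, 0, np.float64(-7.09)]
```

View pics/w2.png

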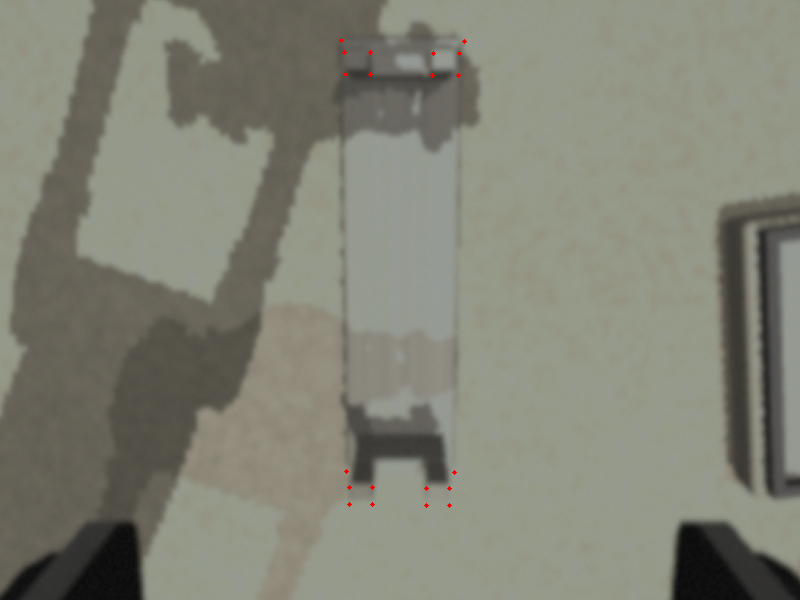

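The overlay of the stand model from the top estimate falls on the stand in the wrist view within about 2 mm (base edges at crop x≈344/459). The stand is at (0.5145,-0.0256), yaw 8.2. Next is the bar.

Call:
{"name": "servo_tool", "arguments": {"increments": [[0,-2.3,0,0,0,-7.1,-1],[0.3,-2.3,0,0,0,-7.1,-1],[0.5,-2.2,0,0,0,-7.1,-1],[0.8,-2.1,0,0,0,-7.1,-1],[1.1,-2.0,0,0,0,-7.1,-1]]}}

```text
clock: 4.35
position: [0.493, 0.0858, 0.2727]
ee_rot: [0.0, 0.926, 0.378, -0.0]
contact_force: [0.7, -0.6, 0.0]
width: 0.0853
gripper_force: 0.0
```

Call:
{"name": "servo_tool", "arguments": {"increments": [[1.3,-1.9,0,0,0,-7.1,-1],[1.5,-1.7,0,0,0,-7.1,-1],[1.7,-1.5,0,0,0,-7.1,-1],[1.9,-1.3,0,0,0,-7.1,-1],[2.0,-1.0,0,0,0,-7.1,-1]]}}

```text
clock: 4.85
position: [0.4738, 0.1981, 0.2727]
ee_rot: [0.0, 0.766, 0.643, -0.0]
contact_force: [1.2, -0.9, 1.5]
width: 0.0852
gripper_force: 0.0
```

Call:
{"name": "servo_tool", "arguments": {"increments": [[2.1,-0.8,0,0,0,-7.1,-1],[2.2,-0.5,0,0,0,-7.1,-1],[2.3,-0.2,0,0,0,-7.1,-1],[2.3,0,0,0,0,-7.1,-1],[0,0,0,0,0,-7.1,-1]]}}

```text
clock: 5.35
position: [0.4577, 0.2895, 0.2725]
ee_rot: [-0.001, 0.533, 0.846, 0.0]
contact_force: [0.4, -0.5, 0.3]
width: 0.0854
gripper_force: 0.0
```

Call:
{"name": "servo_tool", "arguments": {"increments": [[0,0,0,0,0,0,-1],[0,0,0,0,0,0,-1],[0,0,0,0,0,0,-1],[0,0,0,0,0,0,-1],[0,0,0,0,0,0,-1]]}}

```text
clock: 5.85
position: [0.4579, 0.2872, 0.2728]
ee_rot: [0.0, 0.536, 0.844, -0.0]
contact_force: [0.3, 0.9, 0.8]
width: 0.0853
gripper_force: 0.0
```

```bash
python3 - <<'E'
from h import *
C=cal('wrist');p,a,s=pose();im=snap('wrist','w3raw.png');print(p,a)
rect('bar',.137); 
for r in finder.tip_of('bar','wrist')[:2]: print(r['p'],back(C,r['at'],.115))
c=np.array([.502,.309]);t=np.radians(115-90);R=np.array([[np.cos(t),-np.sin(t)],[np.sin(t),np.cos(t)]])
L=np.array([(sx*8,sy*125,137) for sx in(-1,1) for sy in(-1,0,1)]+[(0,28,137),(0,-28,137)]+[(sx*67.5,sy*102.5,35) for sx in(-1,1) for sy in(-1,1)])/1000
uv=proj(C,np.c_[L[:,:2]@R.T+c,L[:,2]])
big=cv2.resize(im[:,:,::-1],None,fx=2,fy=2,interpolation=2)
for u in uv: cv2.circle(big,tuple(int(v*2) for v in u),2,(0,0,255),-1)
x0=int(np.clip(np.mean(uv[:,0])*2-400,0,320));y0=int(np.clip(np.mean(uv[:,1])*2-300,0,240))
cv2.imwrite('pics/w3.png',big[y0:y0+600,x0:x0+800]);print(x0,y0,np.round(uv).tolist())
plan(.502,.309,.2,115,step=5,rot=8)
E
```

```text
[0.45793866 0.2871868  0.27281354] 115.16383056685063
bar 0.8 [0.504  0.3114] [0.03  0.247] yaw 116.2
0.81 [0.49989379 0.30638169 0.115     ]
255 54 [[319.0, 301.0], [324.0, 189.0], [329.0, 51.0], [334.0, 301.0], [340.0, 189.0], [347.0, 51.0], [333.0, 161.0], [330.0, 216.0], [268.0, 246.0], [267.0, 88.0], [366.0, 246.0], [378.0, 89.0]]
from [0.4579 0.2874 0.2728] 115.2 n 5
[np.float64(0.01), np.float64(0.98), np.float64(1.46), 0, 0, np.float64(0.04)]
[np.float64(0.02), np.float64(0.98), np.float64(1.46), 0, 0, np.float64(0.04)]
[np.float64(0.02), np.float64(0.98), np.float64(1.46), 0, 0, np.float64(0.04)]
[np.float64(0.02), np.float64(0.98), np.float64(1.46), 0, 0, np.float64(0.04)]
[np.float64(0.02), np.float64(0.98), np.float64(1.46), 0, 0, np.float64(0.04)]
```

View pics/w3.png

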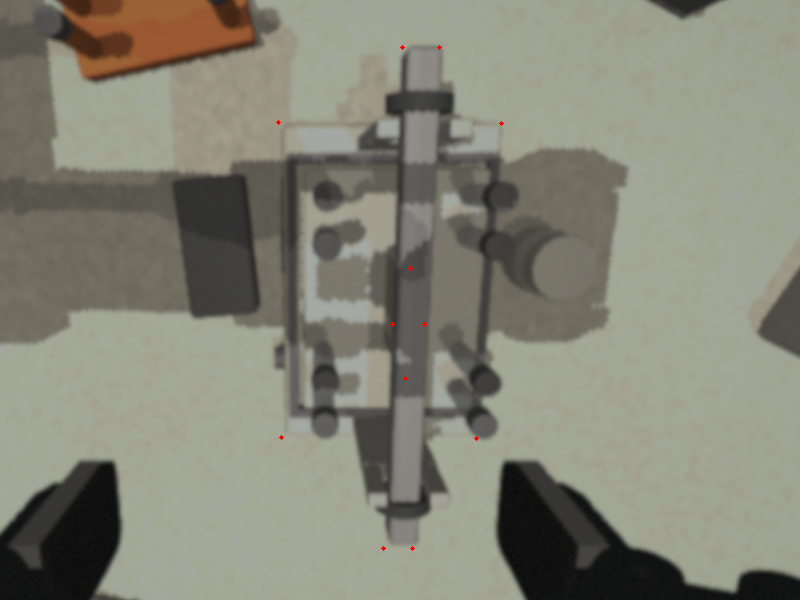

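The bar runs from crop (404,545) to (424,47), about 2 mm to the +tool-y side of my model. That puts its centre at (0.504,0.310), yaw 115.4, and the finger window is clear. I approach now.

Call:
{"name": "servo_tool", "arguments": {"increments": [[0,1.03,1.6,0,0,0,-1],[0,1.03,1.6,0,0,0,-1],[0,1.03,1.6,0,0,0,-1],[0,1.03,1.6,0,0,0,-1],[0,1.03,1.6,0,0,0,-1]]}}

```text
clock: 6.5
position: [0.505, 0.3098, 0.1918]
ee_rot: [0.0, 0.536, 0.844, 0.0]
contact_force: [0.2, -0.4, 0.4]
width: 0.0851
gripper_force: 0.0
```

Call:
{"name": "servo_tool", "arguments": {"increments": [[0,0,0,0,0,0,-1],[0,0,0,0,0,0,-1],[0,0,0,0,0,0,-1],[0,0,0,0,0,0,-1],[0,0,0,0,0,0,-1]]}}

```text
clock: 7.0
position: [0.5045, 0.3096, 0.1937]
ee_rot: [0.0, 0.536, 0.845, 0.001]
contact_force: [0.4, -0.8, -0.1]
width: 0.0856
gripper_force: 0.0
```

```bash
python3 - <<'E'
from h import *
C=cal('wrist');optics.get_image('wrist')
rect('bar',.137)
plan(.504,.310,.116,115.4,step=2)
E
```

```text
bar 0.81 [0.5031 0.3114] [0.03  0.247] yaw 115.1
from [0.5044 0.3096 0.1934] 115.24 n 5
[np.float64(0.01), np.float64(-0.0), np.float64(1.55), 0, 0, np.float64(-0.03)]
[np.float64(0.01), np.float64(-0.0), np.float64(1.55), 0, 0, np.float64(-0.03)]
[np.float64(0.01), np.float64(-0.0), np.float64(1.55), 0, 0, np.float64(-0.03)]
[np.float64(0.01), np.float64(-0.0), np.float64(1.55), 0, 0, np.float64(-0.03)]
[np.float64(0.01), np.float64(-0.0), np.float64(1.55), 0, 0, np.float64(-0.03)]
```

Call:
{"name": "servo_tool", "arguments": {"increments": [[0,0,2,0,0,0,-1],[0,0,2,0,0,0,-1],[0,0,1.7,0,0,0,-1],[0,0,1,0,0,0,-1],[0,0,1,0,0,0,-1]]}}

```text
clock: 7.6
position: [0.5045, 0.3096, 0.1154]
ee_rot: [0.0, 0.536, 0.845, 0.0]
contact_force: [-0.3, 0.1, -0.2]
width: 0.0854
gripper_force: 0.0
```

Call:
{"name": "servo_tool", "arguments": {"increments": [[0,0,0,0,0,0,-1],[0,0,0,0,0,0,0],[0,0,0,0,0,0,0.5],[0,0,0,0,0,0,1],[0,0,0,0,0,0,1]], "squeeze": 60}}

```text
clock: 8.1
position: [0.5047, 0.3097, 0.1163]
ee_rot: [0.0, 0.536, 0.845, 0.0]
contact_force: [-0.5, 0.3, -0.8]
width: 0.0281
gripper_force: 0.0
```

Call:
{"name": "servo_tool", "arguments": {"increments": [[0,0,0,0,0,0,1],[0,0,0,0,0,0,1],[0,0,0,0,0,0,1],[0,0,0,0,0,0,1],[0,0,0,0,0,0,1]]}}

```text
clock: 8.6
position: [0.5044, 0.3095, 0.1157]
ee_rot: [0.0, 0.536, 0.845, -0.0]
contact_force: [1.1, -0.0, 0.3]
width: -0.0
gripper_force: 0.0
```

```bash
python3 - <<'E'
from h import *
im=optics.get_image('wrist');sd=optics.get_image('side')
s=manip.get_state();print(s['width'],s['gripper_force'],s['position'])
cv2.imwrite('pics/g1.png',np.hstack([cv2.resize(im[:,:,::-1],(460,345)),cv2.resize(sd[220:345,190:310,::-1],(331,345),interpolation=2)]))
E
```

```text
-0.00014979119581541543 0.0 [0.50437285 0.30952437 0.11571087]
```

View pics/g1.png

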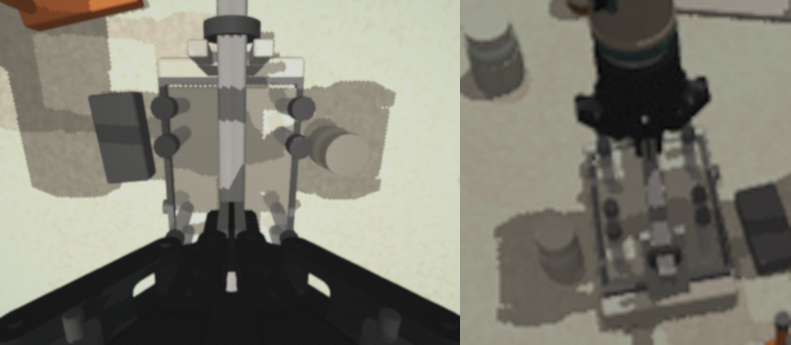

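```bash
python3 - <<'E'
from h import *
C=cal('wrist');p,a,s=pose();im=optics.get_image('wrist');print(p,s['width'],s['gripper_force'],s['contact_force'])
t=np.radians(a);X=np.array([np.cos(t),np.sin(t),0]);
for dz in(-.008,0,.011,.0213): print('z',round(p[2]+dz,3),np.round(proj(C,p+[0,0,dz]),0), 'pad front edge',np.round(proj(C,p+[0,0,dz]+.011*X),0))
for r in (200,220,235,245,255,265,275,290,310,330): print(r,im[r,225:340:5].mean(-1).astype(int))
rect('bar',.137)
E
```

```text
[0.50437285 0.30952437 0.11571087] -0.00014979119581541543 0.0 [ 0.21653985  0.52967459 -1.34337372]
z 0.108 [[282. 237.]] pad front edge [[282. 219.]]
z 0.116 [[282. 242.]] pad front edge [[282. 224.]]
z 0.127 [[282. 249.]] pad front edge [[282. 230.]]
z 0.137 [[282. 257.]] pad front edge [[282. 237.]]
200 [120 120 120 121 120 120 120 120 118 163 165 165 160 163 124 141 131 150
 152 153 152 152 153]
220 [150 149 150 150 150 151 150 150 117 161 165 164 101 100  96 150 151 151
 150 152 151 151 152]
235 [120 147 149 150 150 150 150 150 116  96 100 100  98 100  95 150 150 150
 153 201 128 119 125]
245 [111 116 149 150 150 150 150 149 122  84  86  72  77  86  86 150 150 150
 150 146 119 120 113]
255 [ 97  92 119 149 148 149 140 104  83  72  72  25  48  72  72 105 105 149
 150 151 151 107 100]
265 [114 117 215 216 216 166  24  26  51  72  70  22  46  71  72  30  29  27
 158 206 201 196 123]
275 [ 93  96 134 149 148  32  24  24  66  72  70  23  41  72  71  35  24  25
 122 213 201 160  98]
290 [101 116 197 147  27  21  28  28  25  24  34  28  35  25  25  26  29  27
  24  27 211 146 125]
310 [23 24 22 22 24 25 22 23 25 26 24 27 27 22 25 22 24 25 23 23 21 23 22]
330 [24 22 27 29 24 24 25 24 23 27 26 79 69 27 23 25 25 24 23 26 28 24 24]
bar 0.88 [0.4941 0.3362] [0.03  0.175] yaw 116.9
```

The gripper closed on nothing. In the wrist picture the fingertips (image rows ≥245) lie about 3 cm higher than the stated tool frame gives, which is above the bar's top. Opening and going lower is safe: there is room around the fin down to about z 0.06. I check with the side view first.

```bash
python3 - <<'E'
from h import *
C=cal('side');p,a,s=pose();im=optics.get_image('side')
for z in (.1,.108,.12,.13,.137,.145,.155,.165): print(z,np.round(proj(C,[p[0],p[1],z])[0],1))
cv2.imwrite('pics/s4.png',cv2.resize(im[225:315,200:310,::-1],None,fx=6,fy=6,interpolation=cv2.INTER_CUBIC))
E
```

```text
0.1 [258.9 284.5]
0.108 [258.7 282.9]
0.12 [258.4 280.4]
0.13 [258.2 278.4]
0.137 [258.  276.9]
0.145 [257.8 275.2]
0.155 [257.6 273.1]
0.165 [257.3 271. ]
```

View pics/s4.png

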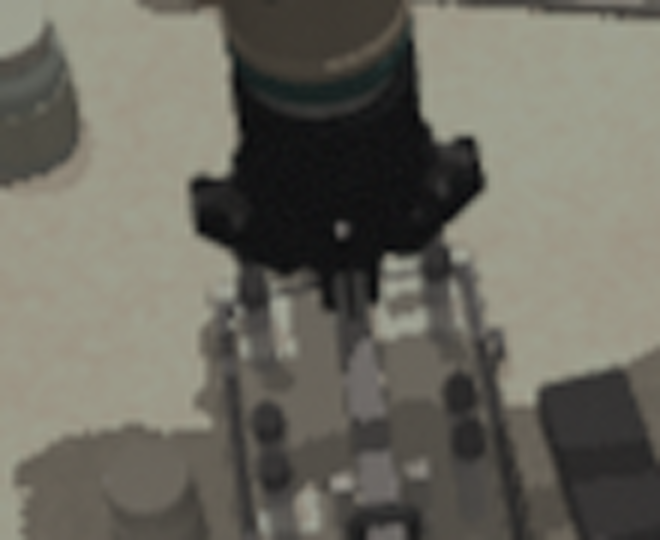

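The side view shows fingertips ending at about row 276, which is z≈0.14, level with or just above the bar's top. I open, go 28 mm lower and close again.

Call:
{"name": "servo_tool", "arguments": {"increments": [[0,0,0,0,0,0,-1],[0,0,0,0,0,0,-1],[0,0,0,0,0,0,-1],[0,0,0,0,0,0,-1],[0,0,0,0,0,0,-1]]}}

```text
clock: 9.35
position: [0.5044, 0.3095, 0.1157]
ee_rot: [0.0, 0.536, 0.845, -0.0]
contact_force: [-0.4, -0.7, 0.4]
width: 0.0724
gripper_force: 0.0
```

Call:
{"name": "servo_tool", "arguments": {"increments": [[0,0,0,0,0,0,-1],[0,0,0,0,0,0,-1],[0,0,0.5,0,0,0,-1],[0,0,0.5,0,0,0,-1],[0,0,0.5,0,0,0,-1]]}}

```text
clock: 9.85
position: [0.5042, 0.3094, 0.1001]
ee_rot: [-0.0, 0.536, 0.845, -0.0]
contact_force: [-0.6, 0.6, 0.2]
width: 0.0857
gripper_force: 0.0
```

Call:
{"name": "servo_tool", "arguments": {"increments": [[0,0,0.5,0,0,0,-1],[0,0,0.5,0,0,0,-1],[0,0,0.3,0,0,0,-1],[0,0,0,0,0,0,-1],[0,0,0,0,0,0,0]]}}

```text
clock: 10.35
position: [0.5045, 0.3096, 0.0878]
ee_rot: [0.0, 0.536, 0.845, 0.0]
contact_force: [0.9, 0.4, -0.3]
width: 0.0735
gripper_force: 0.0
```

Call:
{"name": "servo_tool", "arguments": {"increments": [[0,0,0,0,0,0,0.3],[0,0,0,0,0,0,0.5],[0,0,0,0,0,0,1],[0,0,0,0,0,0,1],[0,0,0,0,0,0,1]]}}

```text
clock: 10.85
position: [0.5047, 0.3097, 0.0881]
ee_rot: [0.0, 0.536, 0.845, 0.0]
contact_force: [-0.4, 0.6, 1.7]
width: 0.0146
gripper_force: 61.3
```

Call:
{"name": "servo_tool", "arguments": {"increments": [[0,0,0,0,0,0,1],[0,0,0,0,0,0,1],[0,0,0,0,0,0,1],[0,0,0,0,0,0,1],[0,0,0,0,0,0,1]]}}

```text
clock: 11.35
position: [0.5047, 0.3097, 0.0881]
ee_rot: [0.0, 0.536, 0.845, 0.0]
contact_force: [0.3, 0.5, 4.6]
width: 0.0148
gripper_force: 61.5
```

Gripped at 15 mm. I lift straight up.

Call:
{"name": "servo_tool", "arguments": {"increments": [[0,0,-0.3,0,0,0,1],[0,0,-0.5,0,0,0,1],[0,0,-0.8,0,0,0,1],[0,0,-0.8,0,0,0,1],[0,0,-0.8,0,0,0,1]], "squeeze": 80}}

```text
clock: 11.85
position: [0.5044, 0.3096, 0.1204]
ee_rot: [0.0, 0.536, 0.845, -0.0]
contact_force: [0.3, -0.0, -2.5]
width: 0.0143
gripper_force: 79.1
```

Call:
{"name": "servo_tool", "arguments": {"increments": [[0,0,-0.8,0,0,0,1],[0,0,-1,0,0,0,1],[0,0,-1.5,0,0,0,1],[0,0,-1.5,0,0,0,1],[0,0,-1,0,0,0,1]]}}

```text
clock: 12.35
position: [0.5049, 0.3098, 0.1795]
ee_rot: [0.001, 0.536, 0.845, 0.001]
contact_force: [0.3, 0.1, -2.0]
width: 0.0143
gripper_force: 79.1
```

Call:
{"name": "servo_tool", "arguments": {"increments": [[0,0,0,0,0,0,1],[0,0,0,0,0,0,1],[0,0,0,0,0,0,1],[0,0,0,0,0,0,1],[0,0,0,0,0,0,1]]}}

```text
clock: 12.85
position: [0.5041, 0.3094, 0.1771]
ee_rot: [-0.0, 0.536, 0.845, -0.001]
contact_force: [0.3, -0.1, -2.9]
width: 0.0143
gripper_force: 79.1
```

```bash
python3 - <<'E'
from h import *
p,a,s=pose();print(p,a,np.round(s['contact_force'],2),np.round(s['moment'],2),s['width'],s['gripper_force'])
C=cal('wrist');im=snap('wrist','lift.png')
r=rect('bar',p[2]+.049)
ys,xs=np.nonzero(r[0][0]['region']);print(xs.min(),xs.max(),ys.min(),ys.max())
t=np.radians(a);X=np.array([np.cos(t),np.sin(t),0])
print('expected far end (top) px if level, zbot=TCP+27mm',proj(C,p+[0,0,.049]+.125*X),proj(C,p+[0,0,.039]+.125*X),proj(C,p+[0,0,.059]+.125*X))
plan(.5145,-.0256,.2,188.2,step=4.5,rot=6)
E
```

```text
[0.50405762 0.30938856 0.1770631 ] 115.23858357410325 [ 0.33 -0.08 -2.92] [ 0.03 -0.02  0.01] 0.014301159082031008 79.10325050354004
bar 0.74 [0.4905 0.3425] [0.029 0.143] yaw 117.3
238 324 0 355
expected far end (top) px if level, zbot=TCP+27mm [[282.54689861 -64.55093658]] [[282.48346043 -48.7017735 ]] [[282.62360404 -83.71474083]]
from [0.5042 0.3095 0.1773] 115.24 n 15
[np.float64(-2.05), np.float64(-0.89), np.float64(-0.15), 0, 0, np.float64(-4.86)]
[np.float64(-1.97), np.float64(-1.06), np.float64(-0.15), 0, 0, np.float64(-4.86)]
[np.float64(-1.87), np.float64(-1.22), np.float64(-0.15), 0, 0, np.float64(-4.86)]
[np.float64(-1.76), np.float64(-1.38), np.float64(-0.15), 0, 0, np.float64(-4.86)]
[np.float64(-1.64), np.float64(-1.52), np.float64(-0.15), 0, 0, np.float64(-4.86)]
[np.float64(-1.5), np.float64(-1.66), np.float64(-0.15), 0, 0, np.float64(-4.86)]
[np.float64(-1.36), np.float64(-1.78), np.float64(-0.15), 0, 0, np.float64(-4.86)]
[np.float64(-1.2), np.float64(-1.89), np.float64(-0.15), 0, 0, np.float64(-4.86)]
[np.float64(-1.04), np.float64(-1.98), np.float64(-0.15), 0, 0, np.float64(-4.86)]
[np.float64(-0.86), np.float64(-2.06), np.float64(-0.15), 0, 0, np.float64(-4.86)]
[np.float64(-0.69), np.float64(-2.13), np.float64(-0.15), 0, 0, np.float64(-4.86)]
[np.float64(-0.5), np.float64(-2.18), np.float64(-0.15), 0, 0, np.float64(-4.86)]
[np.float64(-0.32), np.float64(-2.21), np.float64(-0.15), 0, 0, np.float64(-4.86)]
[np.float64(-0.13), np.float64(-2.23), np.float64(-0.15), 0, 0, np.float64(-4.86)]
[np.float64(0.06), np.float64(-2.23), np.float64(-0.15), 0, 0, np.float64(-4.86)]
```

View pics/lift.png

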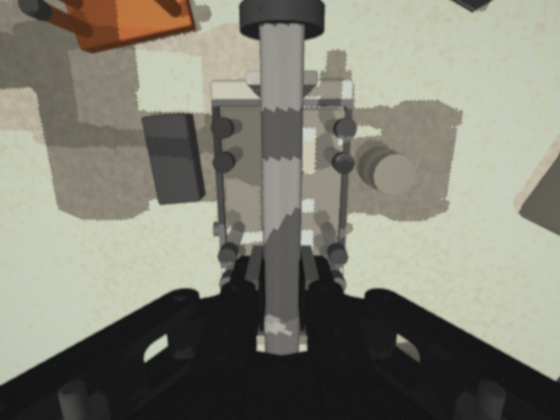

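The bar is lifted level: it runs straight down image column 282 with the collar at the top (282,15), and the weight is about 2.9 N with near-zero moment. I carry it to the stand.

Call:
{"name": "servo_tool", "arguments": {"increments": [[-2.1,-0.9,-0.2,0,0,-4.9,1],[-2.0,-1.1,-0.2,0,0,-4.9,1],[-1.9,-1.2,-0.2,0,0,-4.9,1],[-1.8,-1.4,-0.2,0,0,-4.9,1],[-1.6,-1.5,-0.2,0,0,-4.9,1]]}}

```text
clock: 13.45
position: [0.5082, 0.1958, 0.1878]
ee_rot: [0.0, 0.342, 0.94, -0.0]
contact_force: [0.1, -0.4, -2.2]
width: 0.0144
gripper_force: 79.1
```

Call:
{"name": "servo_tool", "arguments": {"increments": [[-1.5,-1.7,-0.2,0,0,-4.9,1],[-1.4,-1.8,-0.2,0,0,-4.9,1],[-1.2,-1.9,0,0,0,-4.9,1],[-1.0,-2.0,0,0,0,-4.9,1],[-0.9,-2.1,0,0,0,-4.9,1]]}}

```text
clock: 13.95
position: [0.5117, 0.0828, 0.1918]
ee_rot: [0.0, 0.135, 0.991, -0.0]
contact_force: [-0.2, 0.4, -2.7]
width: 0.0142
gripper_force: 79.1
```

Call:
{"name": "servo_tool", "arguments": {"increments": [[-0.7,-2.1,0,0,0,-4.9,1],[-0.5,-2.2,0,0,0,-4.9,1],[-0.3,-2.2,0,0,0,-4.9,1],[-0.1,-2.2,0,0,0,-4.9,1],[0.1,-2.2,0,0,0,-4.4,1]]}}

```text
clock: 14.45
position: [0.5154, -0.0281, 0.1918]
ee_rot: [0.0, -0.073, 0.997, -0.0]
contact_force: [-0.0, 0.4, -3.3]
width: 0.0141
gripper_force: 79.1
```

Call:
{"name": "servo_tool", "arguments": {"increments": [[0,0,0,0,0,0,1],[0,0,0,0,0,0,1],[0,0,0,0,0,0,1],[0,0,0,0,0,0,1],[0,0,0,0,0,0,1]]}}

```text
clock: 14.95
position: [0.5154, -0.0265, 0.1918]
ee_rot: [0.0, -0.072, 0.997, 0.0]
contact_force: [-0.1, 0.7, -3.0]
width: 0.0144
gripper_force: 79.1
```

```bash
python3 - <<'E'
from h import *
p,a,s=pose();print(p,a,np.round(s['contact_force'],2),s['width'])
t=np.radians(a);X=np.array([np.cos(t),np.sin(t),0]);Y=np.array([np.sin(t),-np.cos(t),0])
C=cal('wrist');im=optics.get_image('wrist'); cv2.imwrite('pics/st.png',im[:,:,::-1])
th=np.linspace(0,2*np.pi,73)
for o in(-.004,0,.004):
  for yy in (.098,.106):
    P=np.array([p+[0,0,.038]+(yy+o)*X+.016*(np.cos(k)*Y+np.sin(k)*np.array([0,0,1])) for k in th]);uv=proj(C,P)
    print('collar',o,yy,uv.min(0).round(1),uv.max(0).round(1))
g=im.mean(-1)
for c in (246,250,316,320): print(c,g[0:60:2,c].astype(int))
# top-camera check of the bar
optics.get_image('top'); rect('bar',p[2]+.049,'top')
plan(.5145,-.0256,.1,188.2,step=2,n=5)
E
```

```text
[ 0.51536263 -0.02649016  0.19180031] 188.28696443232496 [-0.1   0.73 -2.97] 0.014380996228863296
collar -0.004 0.098 [238.9  39.3] [323.5  57.3]
collar -0.004 0.106 [238.2  12.2] [324.3  36.7]
collar 0 0.098 [238.6  25.9] [323.9  47.1]
collar 0 0.106 [237.7  -1.8] [324.7  26.1]
collar 0.004 0.098 [238.2  12.2] [324.3  36.7]
collar 0.004 0.106 [237.3 -16.2] [325.1  15.4]
246 [ 54  54  55  55  54  55  55  55  56  54  55  54  45  29  29  27  29  31
  85 161 175 175 173 172 171 172 173 173 174 175]
250 [ 59  58  58  58  58  59  58  58  58  57  58  52  34  27  28  28  27  28
  41 120 171 174 174 175 174 174 175 175 174 174]
316 [ 46  47  47  46  47  46  47  45  46  47  47  46  37  28  28  25  27  29
  70 141 156 156 158 160 161 160 159 160 164 161]
320 [ 81  48  42  43  44  40  40  42  42  41  41  41  41  33  30  29  31  76
 152 173 170 167 170 170 163 159 158 156 157 158]
bar 0.92 [ 0.4387 -0.04  ] [0.098 0.029] yaw 1.8
from [ 0.5154 -0.0268  0.1918] 188.27 n 5
[np.float64(0.01), np.float64(0.03), np.float64(1.84), 0, 0, np.float64(0.01)]
[np.float64(0.01), np.float64(0.03), np.float64(1.84), 0, 0, np.float64(0.01)]
[np.float64(0.01), np.float64(0.03), np.float64(1.84), 0, 0, np.float64(0.01)]
[np.float64(0.01), np.float64(0.03), np.float64(1.84), 0, 0, np.float64(0.01)]
[np.float64(0.01), np.float64(0.03), np.float64(1.84), 0, 0, np.float64(0.01)]
```

The collar edges put the bar's middle about 2 mm ahead of the TCP along tool x. I correct for that and lower to just above the prongs for a close look.

Call:
{"name": "servo_tool", "arguments": {"increments": [[-0.1,0.1,2.5,0,0,0,1],[0,0,2.5,0,0,0,1],[0,0,2.5,0,0,0,1],[0,0,2,0,0,0,1],[0,0,1.5,0,0,0,1]]}}

```text
clock: 15.6
position: [0.5156, -0.0258, 0.0804]
ee_rot: [-0.001, -0.072, 0.997, 0.0]
contact_force: [0.4, -0.0, -1.8]
width: 0.0142
gripper_force: 79.2
```

Call:
{"name": "servo_tool", "arguments": {"increments": [[0,0,0,0,0,0,1],[0,0,0,0,0,0,1],[0,0,0,0,0,0,1],[0,0,0,0,0,0,1],[0,0,0,0,0,0,1]]}}

```text
clock: 16.1
position: [0.5168, -0.0262, 0.0826]
ee_rot: [0.001, -0.072, 0.997, -0.0]
contact_force: [0.1, 0.7, -2.6]
width: 0.0142
gripper_force: 79.1
```

```bash
python3 - <<'E'
from h import *
p,a,s=pose();print(p,a,np.round(s['contact_force'],2))
C=cal('wrist');im=optics.get_image('wrist')
c=np.array([.5145,-.0256]);t=np.radians(8.2-90);R=np.array([[np.cos(t),-np.sin(t)],[np.sin(t),np.cos(t)]])
L=np.array([(x,sy*90+dy,80) for sy in(-1,1) for x in(-22,-12,12,22) for dy in(-4,4)]+[(sx*28,sy*105,12) for sx in(-1,1) for sy in(-1,1)])/1000
uv=proj(C,np.c_[L[:,:2]@R.T+c,L[:,2]])
k=[u for u in uv if 0<u[0]<560 and -20<u[1]<420];print(np.round(k).tolist())
big=cv2.resize(im[:240,180:400,::-1],None,fx=2.5,fy=2.5,interpolation=cv2.INTER_CUBIC)
for u in uv: cv2.circle(big,(int((u[0]-180)*2.5),int(u[1]*2.5)),2,(0,0,255),-1)
sd=optics.get_image('side')
q=sd[165:265,230:345,::-1]
cv2.imwrite('pics/st2.png',np.hstack([big[:,:460],cv2.resize(sd[180:250,245:325,::-1],(340,600),interpolation=2)])[:, :800])
E
```

```text
[ 0.51683513 -0.02622005  0.08258746] 188.24172323703664 [ 0.11  0.72 -2.64]
[[327.0, 62.0], [326.0, 79.0], [307.0, 62.0], [307.0, 79.0], [259.0, 62.0], [260.0, 79.0], [239.0, 62.0], [240.0, 79.0], [316.0, 360.0], [316.0, 370.0], [301.0, 360.0], [301.0, 370.0], [264.0, 360.0], [265.0, 370.0], [249.0, 360.0], [250.0, 370.0], [323.0, 61.0], [314.0, 321.0], [243.0, 61.0], [251.0, 321.0]]
```

View pics/st2.png

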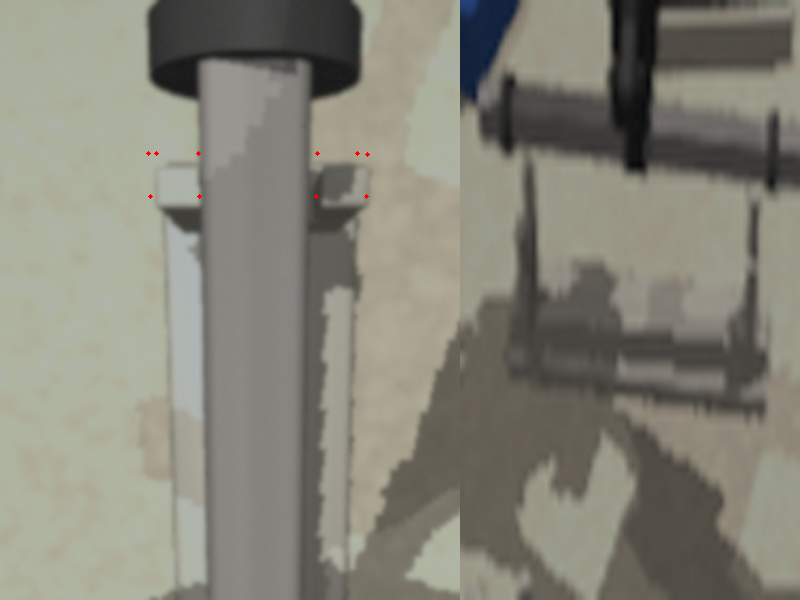

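The close view shows the near bracket's prong tops at crop (158–368, 163–205). It sits about 1.8 mm to +tool-y and 1.5 mm to −tool-x of the bar. I correct and lower slowly.

Call:
{"name": "servo_tool", "arguments": {"increments": [[-0.13,0.18,0,0,0,0,1],[0,0,0.5,0,0,0,1],[0,0,0.7,0,0,0,1],[0,0,0.7,0,0,0,1],[0,0,0.6,0,0,0,1]]}}

```text
clock: 16.7
position: [0.5168, -0.0241, 0.0557]
ee_rot: [-0.001, -0.072, 0.997, 0.0]
contact_force: [-0.6, 0.1, -2.6]
width: 0.0141
gripper_force: 79.1
```

Call:
{"name": "servo_tool", "arguments": {"increments": [[0,0,0.5,0,0,0,1],[0,0,0.4,0,0,0,1],[0,0,0.4,0,0,0,1],[0,0,0.4,0,0,0,1],[0,0,0,0,0,0,1]]}}

```text
clock: 17.2
position: [0.5169, -0.0241, 0.0393]
ee_rot: [-0.0, -0.072, 0.997, 0.0]
contact_force: [0.1, 0.5, -2.3]
width: 0.0142
gripper_force: 79.1
```

Call:
{"name": "servo_tool", "arguments": {"increments": [[0,0,0.3,0,0,0,1],[0,0,0.3,0,0,0,1],[0,0,0.3,0,0,0,1],[0,0,0.2,0,0,0,1],[0,0,0.2,0,0,0,1]]}}

```text
clock: 17.7
position: [0.5173, -0.0242, 0.0266]
ee_rot: [-0.0, -0.072, 0.997, -0.0]
contact_force: [0.4, -0.7, -2.3]
width: 0.014
gripper_force: 79.1
```

Call:
{"name": "servo_tool", "arguments": {"increments": [[0,0,0.1,0,0,0,1],[0,0,0.1,0,0,0,1],[0,0,0,0,0,0,1],[0,0,0,0,0,0,1],[0,0,0,0,0,0,1]]}}

```text
clock: 18.2
position: [0.5174, -0.0242, 0.0249]
ee_rot: [0.0, -0.072, 0.997, -0.0]
contact_force: [-0.0, -0.3, -2.4]
width: 0.0141
gripper_force: 79.1
```

Call:
{"name": "servo_tool", "arguments": {"increments": [[0,0,0.1,0,0,0,1],[0,0,0.1,0,0,0,1],[0,0,0,0,0,0,1],[0,0,0,0,0,0,1],[0,0,0,0,0,0,1]]}}

```text
clock: 18.7
position: [0.5174, -0.0242, 0.0232]
ee_rot: [0.0, -0.072, 0.997, -0.0]
contact_force: [-1.8, 0.1, 3.2]
width: 0.0141
gripper_force: 79.8
```

Call:
{"name": "servo_tool", "arguments": {"increments": [[0,0,0.1,0,0,0,1],[0,0,0,0,0,0,1],[0,0,0,0,0,0,1],[0,0,0,0,0,0,1],[0,0,0,0,0,0,1]]}}

```text
clock: 19.2
position: [0.5175, -0.0242, 0.0232]
ee_rot: [0.0, -0.072, 0.997, -0.0]
contact_force: [-3.4, -0.2, 11.6]
width: 0.0144
gripper_force: 81.2
```

Seated at the expected height, with contact at TCP 0.023. I release and rise.

Call:
{"name": "servo_tool", "arguments": {"increments": [[0,0,-0.1,0,0,0,0.5],[0,0,0,0,0,0,0],[0,0,0,0,0,0,-0.5],[0,0,0,0,0,0,-1],[0,0,0,0,0,0,-1]]}}

```text
clock: 19.7
position: [0.5172, -0.0241, 0.0225]
ee_rot: [-0.0, -0.072, 0.997, -0.0]
contact_force: [0.3, -0.5, -0.0]
width: 0.0779
gripper_force: 0.0
```

Call:
{"name": "servo_tool", "arguments": {"increments": [[0,0,0,0,0,0,-1],[0,0,0,0,0,0,-1],[0,0,-1,0,0,0,-1],[0,0,-2,0,0,0,-1],[0,0,-3,0,0,0,-1]]}}

```text
clock: 20.2
position: [0.516, -0.0239, 0.0828]
ee_rot: [-0.002, -0.072, 0.997, 0.0]
contact_force: [0.1, 0.6, -0.7]
width: 0.0854
gripper_force: 0.0
```

Call:
{"name": "servo_tool", "arguments": {"increments": [[0,0,-4,0,0,0,-1],[0,0,-4,0,0,0,-1],[0,0,-4,0,0,0,-1],[0,0,-4,0,0,0,-1],[0,0,-2,0,0,0,-1]]}}

```text
clock: 20.7
position: [0.5186, -0.0243, 0.2677]
ee_rot: [0.003, -0.072, 0.997, -0.001]
contact_force: [0.1, 0.5, -0.3]
width: 0.0851
gripper_force: 0.0
```

```bash
python3 - <<'E'
from h import *
optics.get_image('side');optics.get_image('wrist')
p,a,s=pose();C=cal('wrist');im=snap('wrist','pk.png');print(p,a,s['width'])
rect('bar',.072)
S=cal('side');optics.get_image('side')
for r in finder.tip_of('bar','side')[:1]: print('side',r['p'],back(S,r['at'],.05))
for r in finder.tip_of('bar','wrist')[:1]: print('wrist',r['p'],back(C,r['at'],.05))
plan(.504,.310,.25,115.4,step=4.5,rot=5,p0=[*p[:2],.25,a])
E
```

```text
[ 0.51923829 -0.02444804  0.2672357 ] 188.2440122989012 0.08561741795042761
bar 0.86 [ 0.5124 -0.0239] [0.246 0.029] yaw 8.2
side 0.74 [0.38024963 0.31078328 0.05      ]
wrist 0.66 [ 0.51610428 -0.02790467  0.05      ]
from [ 0.5192 -0.0244  0.25  ] 188.24 n 15
[np.float64(-0.22), np.float64(2.22), np.float64(-0.0), 0, 0, np.float64(4.86)]
[np.float64(-0.03), np.float64(2.23), np.float64(-0.0), 0, 0, np.float64(4.86)]
[np.float64(0.16), np.float64(2.23), np.float64(-0.0), 0, 0, np.float64(4.86)]
[np.float64(0.35), np.float64(2.2), np.float64(-0.0), 0, 0, np.float64(4.86)]
[np.float64(0.53), np.float64(2.17), np.float64(-0.0), 0, 0, np.float64(4.86)]
[np.float64(0.71), np.float64(2.11), np.float64(-0.0), 0, 0, np.float64(4.86)]
[np.float64(0.89), np.float64(2.05), np.float64(-0.0), 0, 0, np.float64(4.86)]
[np.float64(1.06), np.float64(1.96), np.float64(-0.0), 0, 0, np.float64(4.86)]
[np.float64(1.22), np.float64(1.87), np.float64(-0.0), 0, 0, np.float64(4.86)]
[np.float64(1.38), np.float64(1.76), np.float64(-0.0), 0, 0, np.float64(4.86)]
[np.float64(1.52), np.float64(1.63), np.float64(-0.0), 0, 0, np.float64(4.86)]
[np.float64(1.65), np.float64(1.5), np.float64(-0.0), 0, 0, np.float64(4.86)]
[np.float64(1.77), np.float64(1.35), np.float64(-0.0), 0, 0, np.float64(4.86)]
[np.float64(1.88), np.float64(1.2), np.float64(-0.0), 0, 0, np.float64(4.86)]
[np.float64(1.98), np.float64(1.04), np.float64(-0.0), 0, 0, np.float64(4.86)]
```

The bar is parked: centre (0.512,-0.024), full length, yaw 8.2°. Back to the rocker for the carrier.

Call:
{"name": "servo_tool", "arguments": {"increments": [[-0.2,2.2,0,0,0,4.9,-1],[0,2.2,0,0,0,4.9,-1],[0.2,2.2,0,0,0,4.9,-1],[0.3,2.2,0,0,0,4.9,-1],[0.5,2.2,0,0,0,4.9,-1]]}}

```text
clock: 21.55
position: [0.5115, 0.0874, 0.2612]
ee_rot: [-0.002, 0.143, 0.99, -0.0]
contact_force: [-0.5, 0.6, 0.2]
width: 0.0853
gripper_force: 0.0
```

Call:
{"name": "servo_tool", "arguments": {"increments": [[0.7,2.1,0,0,0,4.9,-1],[0.9,2.1,0,0,0,4.9,-1],[1.1,2.0,0,0,0,4.9,-1],[1.2,1.9,0,0,0,4.9,-1],[1.4,1.8,0,0,0,4.9,-1]]}}

```text
clock: 22.05
position: [0.5075, 0.2004, 0.2611]
ee_rot: [-0.001, 0.35, 0.937, -0.001]
contact_force: [0.1, 0.4, -0.1]
width: 0.0853
gripper_force: 0.0
```

Call:
{"name": "servo_tool", "arguments": {"increments": [[1.5,1.6,0,0,0,4.9,-1],[1.7,1.5,0,0,0,4.9,-1],[1.8,1.4,0,0,0,4.9,-1],[1.9,1.2,0,0,0,4.9,-1],[2.0,1.0,0,0,0,4.4,-1]]}}

```text
clock: 22.55
position: [0.5028, 0.3124, 0.261]
ee_rot: [-0.001, 0.537, 0.844, -0.001]
contact_force: [0.4, 0.2, -0.4]
width: 0.0851
gripper_force: 0.0
```

Call:
{"name": "servo_tool", "arguments": {"increments": [[0,0,0,0,0,0,-1],[0,0,0,0,0,0,-1],[0,0,0,0,0,0,-1],[0,0,0,0,0,0,-1],[0,0,0,0,0,0,-1]]}}

```text
clock: 23.05
position: [0.5036, 0.311, 0.2628]
ee_rot: [0.0, 0.536, 0.844, -0.0]
contact_force: [0.1, 0.3, 0.5]
width: 0.0854
gripper_force: 0.0
```

```bash
python3 - <<'E'
from h import *
p,a,s=pose();C=cal('wrist');im=snap('wrist','car.png');print(p,a)
rect('carrier',.055);rect('rocker',.035)
for r in finder.tip_of('carrier','wrist')[:2]: print('tip',r['p'],r['at'],back(C,r['at'],.035))
# fin top rectified view: world patch at z=.105 around (0.504,.310), axes tool x/y, 0.5mm px
t=np.radians(115.4);X=np.array([np.cos(t),np.sin(t)]);Y=np.array([np.sin(t),-np.cos(t)])
n=160;src=[]
for sx,sy in((1,-1),(1,1),(-1,1),(-1,-1)): src.append(np.r_[np.array([.504,.310])+.04*(sx*X+sy*Y),.105])
H=cv2.getPerspectiveTransform(proj(C,np.array(src)).astype(np.float32),np.float32([(0,0),(n,0),(n,n),(0,n)]))
W=cv2.warpPerspective(im,H,(n,n)).mean(-1);cv2.imwrite('pics/fin.png',W)
for x in(-20,-10,0,10,20): print(x,W[80-2*x-3:80-2*x+3,40:120].mean(0).astype(int).reshape(-1,2).mean(1).astype(int))
print('along',W[:,78:82].mean(1)[::2].astype(int))
plan(.504,.310,.19,115.4,n=5)
E
```

```text
[0.50361682 0.31104914 0.26280325] 115.19339989310748
carrier 0.98 [0.5085 0.3014] [0.123 0.173] yaw 115.2
carrier 0.72 [0.3068 0.3901] [0.14  0.066] yaw 25.2
rocker 0.93 [0.5124 0.2844] [0.14  0.263] yaw 115.3
tip 0.81 [280.2, 176.0] [0.50257131 0.30852768 0.035     ]
-20 [113 114 118 127 141 150 152 151 152 153 152 148 142 135 128 119 114 113
 114 114 114 115 114 114 115 117 119 121 121 120 120 121 122 122 126 134
 141 143 145 146]
-10 [113 114 113 113 114 113 114 114 113 113 113 110 105  98 103 125 150 161
 163 163 163 163 162 159 147 128 115 112 113 114 114 113 114 114 114 114
 114 114 114 114]
0 [114 114 113 114 114 114 116 125 140 154 160 161 159 152 140 126 118 120
 125 124 120 118 117 116 113 109 110 113 114 114 114 114 114 119 130 145
 157 161 163 163]
10 [114 114 114 114 114 114 114 119 131 147 158 160 158 151 141 127 118 115
 115 116 115 115 115 114 111 108 110 112 114 114 114 114 115 116 119 122
 123 120 118 118]
20 [115 114 114 114 114 115 115 119 131 146 158 162 160 154 143 127 115 112
 112 113 115 116 117 116 112 107 109 113 114 115 115 114 114 115 115 115
 115 115 115
[... 204 characters left out ...]
64 163 163 163 163 160 152
 138 125 118 115 115 115 115 114 114 114 114 115 118 127 142 156 162 162
 164 164 163 163 163 163 162 162]
from [0.5036 0.3115 0.2629] 115.22 n 5
[np.float64(-0.03), np.float64(-0.01), np.float64(1.46), 0, 0, np.float64(-0.04)]
[np.float64(-0.03), np.float64(-0.01), np.float64(1.46), 0, 0, np.float64(-0.04)]
[np.float64(-0.03), np.float64(-0.01), np.float64(1.46), 0, 0, np.float64(-0.04)]
[np.float64(-0.03), np.float64(-0.01), np.float64(1.46), 0, 0, np.float64(-0.04)]
[np.float64(-0.03), np.float64(-0.01), np.float64(1.46), 0, 0, np.float64(-0.04)][ WARN:0@0.996] global loadsave.cpp:1063 imwrite_ Unsupported depth image for selected encoder is fallbacked to CV_8U.
```

The fin is centred on my line to within 0.5 mm. TCP z≈0.061 gives about 17 mm of pad on the fin and keeps the gripper body above the caps either way. I descend and grip.

Call:
{"name": "servo_tool", "arguments": {"increments": [[-0.1,0,4,0,0,-0.2,-1],[0,0,4,0,0,0,-1],[0,0,4,0,0,0,-1],[0,0,3,0,0,0,-1],[0,0,2,0,0,0,-1]]}}

```text
clock: 23.75
position: [0.5026, 0.3102, 0.0902]
ee_rot: [-0.001, 0.534, 0.845, -0.002]
contact_force: [0.1, 0.7, 0.1]
width: 0.0854
gripper_force: 0.0
```

Call:
{"name": "servo_tool", "arguments": {"increments": [[0,0,1,0,0,0,-1],[0,0,0.9,0,0,0,-1],[0,0,0.7,0,0,0,-1],[0,0,0.5,0,0,0,-1],[0,0,0,0,0,0,-1]]}}

```text
clock: 24.25
position: [0.504, 0.3109, 0.0617]
ee_rot: [0.0, 0.534, 0.845, -0.0]
contact_force: [0.7, 0.5, 0.1]
width: 0.0856
gripper_force: 0.0
```

Call:
{"name": "servo_tool", "arguments": {"increments": [[0,0,0,0,0,0,0],[0,0,0,0,0,0,0.5],[0,0,0,0,0,0,0.8],[0,0,0,0,0,0,1],[0,0,0,0,0,0,1]], "squeeze": 80}}

```text
clock: 24.75
position: [0.504, 0.311, 0.0619]
ee_rot: [0.0, 0.534, 0.845, 0.0]
contact_force: [-0.4, 0.6, -0.2]
width: 0.0127
gripper_force: 0.0
```

Call:
{"name": "servo_tool", "arguments": {"increments": [[0,0,0,0,0,0,1],[0,0,0,0,0,0,1],[0,0,0,0,0,0,1],[0,0,0,0,0,0,1],[0,0,0,0,0,0,1]]}}

```text
clock: 25.25
position: [0.5042, 0.311, 0.0621]
ee_rot: [0.0, 0.534, 0.845, 0.0]
contact_force: [-0.9, 0.0, 4.7]
width: 0.0078
gripper_force: 80.5
```

Call:
{"name": "servo_tool", "arguments": {"increments": [[0,0,-0.4,0,0,0,1],[0,0,-0.6,0,0,0,1],[0,0,-1,0,0,0,1],[0,0,-1.5,0,0,0,1],[0,0,-2,0,0,0,1]], "squeeze": 100}}

```text
clock: 25.75
position: [0.5031, 0.3105, 0.1167]
ee_rot: [-0.001, 0.534, 0.845, -0.001]
contact_force: [0.3, 0.1, -2.3]
width: 0.0069
gripper_force: 98.4
```

Call:
{"name": "servo_tool", "arguments": {"increments": [[0,0,-2.5,0,0,0,1],[0,0,-2.5,0,0,0,1],[0,0,-2,0,0,0,1],[0,0,-1.5,0,0,0,1],[0,0,-1,0,0,0,1]]}}

```text
clock: 26.25
position: [0.5042, 0.3111, 0.2135]
ee_rot: [0.001, 0.534, 0.845, 0.001]
contact_force: [0.9, -0.4, -2.4]
width: 0.007
gripper_force: 98.5
```

Call:
{"name": "servo_tool", "arguments": {"increments": [[0,0,-0.5,0,0,0,1],[0,0,0,0,0,0,1],[0,0,0,0,0,0,1],[0,0,0,0,0,0,1],[0,0,0,0,0,0,1]]}}

```text
clock: 26.75
position: [0.5036, 0.3107, 0.2159]
ee_rot: [-0.0, 0.534, 0.845, -0.001]
contact_force: [-0.1, 0.0, -2.9]
width: 0.0072
gripper_force: 98.5
```

```bash
python3 - <<'E'
from h import *
p,a,s=pose();print(p,a,np.round(s['contact_force'],2),np.round(s['moment'],3),s['width'],s['gripper_force'])
C=cal('wrist');im=snap('wrist','cl.png')
# reader from top + carrier tube tops from wrist: model tubes at z=TCP-(.0619-.125)
t=np.radians(a);X=np.array([np.cos(t),np.sin(t),0]);Y=np.array([np.sin(t),-np.cos(t),0])
L=np.array([p+[0,0,.0631]+y*X+x*Y for y in(36,60) for x in(-43,43)]) if 0 else np.array([p+[0,0,.0631]+y/1e3*X+x/1e3*Y for y in(36,60) for x in(-43,43)])
print(proj(C,L).round(1).tolist())
B=np.array([p+[0,0,.0631-.07]+.075*X+x/1e3*Y for x in(-55,55)]);print('base top far corners',proj(C,B).round(1).tolist())
g=im.mean(-1).astype(np.uint8)
c=cv2.HoughCircles(cv2.GaussianBlur(g,(3,3),0),cv2.HOUGH_GRADIENT,1,15,param1=80,param2=14,minRadius=10,maxRadius=28)
print(c[0][:12].round(1) if c is not None else None)
plan(.5195,-.2825,.2,106.5,step=4.2)
E
```

```text
[0.50356269 0.31073183 0.21588797] 115.43744586096396 [-0.07  0.05 -2.93] [-0.008  0.038  0.048] 0.007172770222972919 98.54068994522095
[[161.0, 213.6], [404.0, 213.6], [153.6, 144.7], [411.5, 144.6]]
base top far corners [[179.2, 105.8], [385.4, 105.7]]
[[163.5 207.5  21.8]
 [410.5 140.5  20.2]
 [399.5 208.5  21.8]
 [161.5 138.5  27.4]
 [276.5  87.5  21.8]
 [394.5 140.5  18.5]
 [202.5 133.5  12.5]
 [287.5 123.5  23.9]
 [344.5 280.5  15.6]
 [256.5 119.5  27.4]
 [ 65.5  34.5  27.4]
 [205.5 177.5  11.4]]
from [0.5037 0.3108 0.2161] 115.44 n 15
[np.float64(-3.62), np.float64(-1.6), np.float64(0.11), 0, 0, np.float64(0.6)]
[np.float64(-3.63), np.float64(-1.57), np.float64(0.11), 0, 0, np.float64(0.6)]
[np.float64(-3.65), np.float64(-1.53), np.float64(0.11), 0, 0, np.float64(0.6)]
[np.float64(-3.67), np.float64(-1.49), np.float64(0.11), 0, 0, np.float64(0.6)]
[np.float64(-3.68), np.float64(-1.45), np.float64(0.11), 0, 0, np.float64(0.6)]
[np.float64(-3.7), np.float64(-1.41), np.float64(0.11), 0, 0, np.float64(0.6)]
[np.float64(-3.71), np.float64(-1.37), np.float64(0.11), 0, 0, np.float64(0.6)]
[np.float64(-3.72), np.float64(-1.34), np.float64(0.11), 0, 0, np.float64(0.6)]
[np.float64(-3.74), np.float64(-1.3), np.float64(0.11), 0, 0, np.float64(0.6)]
[np.float64(-3.75), np.float64(-1.26), np.float64(0.11), 0, 0, np.float64(0.6)]
[np.float64(-3.76), np.float64(-1.22), np.float64(0.11), 0, 0, np.float64(0.6)]
[np.float64(-3.78), np.float64(-1.18), np.float64(0.11), 0, 0, np.float64(0.6)]
[np.float64(-3.79), np.float64(-1.14), np.float64(0.11), 0, 0, np.float64(0.6)]
[np.float64(-3.8), np.float64(-1.1), np.float64(0.11), 0, 0, np.float64(0.6)]
[np.float64(-3.81), np.float64(-1.06), np.float64(0.11), 0, 0, np.float64(0.6)]
```

The tubes show the carrier about 1.5 mm ahead of the TCP. Both earlier fits gave the top camera a bias of about (+2.2,+1.5) mm, so the reader should be near (0.520,-0.280), yaw 106.6. I carry the carrier past the reader so the wrist camera can see the tray free.

```bash
python3 -c "
from h import *
plan(.56,-.414,.225,106.6,step=4.9,n=15)"|sed 's/np.float64//g'
```

```text
from [0.5037 0.3108 0.2161] 115.44 n 15
[(-4.52), (-1.74), (-0.06), 0, 0, (0.59)]
[(-4.54), (-1.69), (-0.06), 0, 0, (0.59)]
[(-4.56), (-1.64), (-0.06), 0, 0, (0.59)]
[(-4.58), (-1.6), (-0.06), 0, 0, (0.59)]
[(-4.59), (-1.55), (-0.06), 0, 0, (0.59)]
[(-4.61), (-1.5), (-0.06), 0, 0, (0.59)]
[(-4.62), (-1.45), (-0.06), 0, 0, (0.59)]
[(-4.64), (-1.41), (-0.06), 0, 0, (0.59)]
[(-4.65), (-1.36), (-0.06), 0, 0, (0.59)]
[(-4.67), (-1.31), (-0.06), 0, 0, (0.59)]
[(-4.68), (-1.26), (-0.06), 0, 0, (0.59)]
[(-4.69), (-1.21), (-0.06), 0, 0, (0.59)]
[(-4.7), (-1.17), (-0.06), 0, 0, (0.59)]
[(-4.72), (-1.12), (-0.06), 0, 0, (0.59)]
[(-4.73), (-1.07), (-0.06), 0, 0, (0.59)]
```

Call:
{"name": "servo_tool", "arguments": {"increments": [[-1.5,-0.6,0,0,0,0.4,1],[-2.5,-1.0,0,0,0,0.5,1],[-3.5,-1.3,0,0,0,0.5,1],[-3.8,-1.4,-0.1,0,0,0.5,1],[-3.8,-1.3,-0.1,0,0,0.5,1]]}}

```text
clock: 27.3
position: [0.5147, 0.1478, 0.2187]
ee_rot: [0.0, 0.552, 0.834, -0.001]
contact_force: [1.1, -0.6, -2.2]
width: 0.0074
gripper_force: 98.5
```

Call:
{"name": "servo_tool", "arguments": {"increments": [[-3.9,-1.3,-0.1,0,0,0.5,1],[-3.9,-1.3,-0.1,0,0,0.5,1],[-3.9,-1.3,-0.1,0,0,0.5,1],[-3.9,-1.3,-0.1,0,0,0.5,1],[-3.9,-1.2,-0.1,0,0,0.5,1]]}}

```text
clock: 27.8
position: [0.5281, -0.0571, 0.2239]
ee_rot: [0.0, 0.57, 0.822, -0.0]
contact_force: [0.5, 0.4, -3.5]
width: 0.0071
gripper_force: 98.5
```

Call:
{"name": "servo_tool", "arguments": {"increments": [[-3.9,-1.2,-0.1,0,0,0.5,1],[-3.9,-1.2,-0.1,0,0,0.5,1],[-3.9,-1.1,0,0,0,0.5,1],[-3.9,-1.1,0,0,0,0.5,1],[-3.9,-1.0,0,0,0,0.5,1]]}}

```text
clock: 28.3
position: [0.5402, -0.2595, 0.2259]
ee_rot: [-0.0, 0.588, 0.809, -0.0]
contact_force: [0.7, -0.1, -2.4]
width: 0.007
gripper_force: 98.5
```

Call:
{"name": "servo_tool", "arguments": {"increments": [[-3.9,-1.0,0,0,0,0.5,1],[-3.8,-0.9,0,0,0,0.5,1],[-3.0,-0.7,0,0,0,0.5,1],[-2.0,-0.5,0,0,0,0,1],[-1.0,-0.3,0,0,0,0,1]]}}

```text
clock: 28.8
position: [0.5485, -0.4008, 0.225]
ee_rot: [-0.0, 0.599, 0.801, -0.001]
contact_force: [0.3, 0.6, -2.8]
width: 0.0072
gripper_force: 98.5
```

Call:
{"name": "servo_tool", "arguments": {"increments": [[0,0,0,0,0,0,1],[0,0,0,0,0,0,1],[0,0,0,0,0,0,1],[0,0,0,0,0,0,1],[0,0,0,0,0,0,1]]}}

```text
clock: 29.3
position: [0.5501, -0.397, 0.2262]
ee_rot: [0.0, 0.598, 0.802, -0.0]
contact_force: [0.4, -0.4, -2.5]
width: 0.0073
gripper_force: 98.5
```

```bash
cat > fit.py <<'E'
from h import *
p,a,s=pose();print(p,a,np.round(s['contact_force'],2),np.round(s['moment'],3),s['width'])
C=cal('wrist');im=snap('wrist','rd.png')
c0=np.array([.5198,-.2797]);t=np.radians(106.6);X=np.array([np.cos(t),np.sin(t)]);Y=np.array([np.sin(t),-np.cos(t)])
hx,hy=.11,.085
src=[np.r_[c0+sx*hx*X+sy*hy*Y,.04] for sx,sy in((1,-1),(1,1),(-1,1),(-1,-1))]
uv=proj(C,np.array(src)).astype(np.float32);print(uv.round().tolist())
W=cv2.warpPerspective(im,cv2.getPerspectiveTransform(uv,np.float32([(0,0),(170,0),(170,220),(0,220)])),(170,220)).mean(-1)
cv2.imwrite('pics/rect.png',W.astype(np.uint8))
for x in(-50,-20,10,40,60): 
    r=W[110-x-4:110-x+4].mean(0).astype(int); print('X',x,'Y -80..-50',r[5:36],'Y 50..80',r[135:166])
for y in(-45,-20,20,45):
    r=W[:,85+y-4:85+y+4].mean(1).astype(int)[::-1]; print('Y',y,'X -100..-70',r[10:41],'X 70..100',r[180:211])
E
python3 fit.py
```

```text
[ 0.55005243 -0.39701756  0.22618363] 106.60618561919897 [ 0.35 -0.38 -2.49] [-0.001 -0.018  0.015] 0.007333533188893825
[[197.0, -60.0], [376.0, -60.0], [361.0, 171.0], [211.0, 171.0]]
X -50 Y -80..-50 [159 161 162 164 168 167 160 145 128 117 114 115 115 117 119 119 117 115
 113 113 112 113 113 112 112 113 113 112 113 113 113] Y 50..80 [128 134 137 139 145 154 167 178 185 188 189 190 190 189 190 189 189 190
 189 189 189 189 189 189 189 189 189 189 189 189 189]
X -20 Y -80..-50 [180 179 179 178 178 178 177 178 178 179 178 173 165 156 140 120 109 105
 103  97  86  85 103 129 159 180 189 191 191 191 191] Y 50..80 [142 142 142 142 142 142 140 129 106  87  93 107 115 118 120 123 133 149
 169 185 190 188 183 180 179 180 180 179 179 178 178]
X 10 Y -80..-50 [131 131 131 130 128 127 127 128 129 129 131 135 142 148 145 128 115 111
 109 101  87  85 107 133 160 179 188 190 190 190 190] Y 50..80 [200 200 201 201 200 200 196 181 147 109  98 110 116 117 117 120 127 142
 167 187 194 194 194 193 193 194 194 194 194 194 193]
X 40 Y -80..-50 [194 194 194 195 195 195 195 194 194 194 193 191 183 170 15
[... 594 characters left out ...]
 0 0 0 0 0 0 0 0 0 0 0 0 0 0 0 0 0 0 0 0 0 0]
Y -20 X -100..-70 [192 192 192 192 192 191 192 191 192 192 192 192 192 192 192 191 191 191
 192 192 192 192 192 192 191 191 191 191 191 191 191] X 70..100 [0 0 0 0 0 0 0 0 0 0 0 0 0 0 0 0 0 0 0 0 0 0 0 0 0 0 0 0 0 0 0]
Y 20 X -100..-70 [191 192 193 194 194 193 193 195 196 197 196 195 195 196 197 196 194 193
 194 193 193 192 191 191 191 191 190 191 190 190 187] X 70..100 [0 0 0 0 0 0 0 0 0 0 0 0 0 0 0 0 0 0 0 0 0 0 0 0 0 0 0 0 0 0 0]
Y 45 X -100..-70 [142 142 142 141 140 138 136 132 125 120 117 115 113 112 112 113 113 112
 112 112 112 113 112 112 113 113 113 113 112 112 112] X 70..100 [0 0 0 0 0 0 0 0 0 0 0 0 0 0 0 0 0 0 0 0 0 0 0 0 0 0 0 0 0 0 0]
```

Laterally the reader's centre is 1.0 mm to +tool-y of my estimate, and its far end is just out of the picture. I shift 4.5 cm to see that end.

Call:
{"name": "servo_tool", "arguments": {"increments": [[1,0,0,0,0,0,1],[1.5,0,0,0,0,0,1],[1.2,0,0,0,0,0,1],[0.8,0,0,0,0,0,1],[0,0,0,0,0,0,1]]}}

```text
clock: 29.85
position: [0.5367, -0.353, 0.2264]
ee_rot: [0.0, 0.598, 0.802, 0.0]
contact_force: [0.5, -0.8, -2.8]
width: 0.0072
gripper_force: 98.5
```

Call:
{"name": "servo_tool", "arguments": {"increments": [[0,0,0,0,0,0,1],[0,0,0,0,0,0,1],[0,0,0,0,0,0,1],[0,0,0,0,0,0,1],[0,0,0,0,0,0,1]]}}

```text
clock: 30.35
position: [0.537, -0.3551, 0.2256]
ee_rot: [-0.0, 0.598, 0.801, -0.0]
contact_force: [-0.9, 0.4, -3.4]
width: 0.0073
gripper_force: 98.5
```

```bash
python3 fit.py | grep -v "X -50\|X -20"; python3 -c "
from h import *
c0=np.array([.5198,-.2797]);t=np.radians(106.6);X=np.array([np.cos(t),np.sin(t)]);Y=np.array([np.sin(t),-np.cos(t)])
for dx in(-.002,0,.002): print(c0+Y*.001+X*(dx-.0015))
C=cal('wrist');o=-C[3][:3,:3].T@C[3][:3,3];print('cam rel',(o[:2]-c0)@X,(o[:2]-c0)@Y,o[2])"
```

```text
[ 0.53703946 -0.35511716  0.22560893] 106.52135070453778 [-0.89  0.36 -3.41] [-0.03   0.044 -0.011] 0.007255241903401708
[[200.0, -7.0], [373.0, -7.0], [359.0, 208.0], [213.0, 209.0]]
 134 126 122 121 123 126 128 129 131 135 138 141 145] Y 50..80 [137 132 126 120 116 113 112 112 112 112 111 112 111 111 111 111 111 111
 112 112 111 112 112 111 111 112 111 111 111 112 114]
 112 112 112 112 112 112 112 112 112 112 112 112 113] Y 50..80 [125 133 138 141 141 142 145 152 162 172 181 189 191 192 192 191 189 184
 172 155 138 125 116 108 101  97  96  96  96  95  94]
X 10 Y -80..-50 [108 107 107 107 106 106 106 106 106 106 107 115 130 142 137 121 109 106
 104  98  88  85 102 131 160 179 187 188 189 189 189] Y 50..80 [141 141 141 141 141 140 135 121  95  73  72  81  88  93  96 101 109 121
 133 140 142 144 147 148 148 146 147 149 152 152 151]
X 40 Y -80..-50 [167 172 177 179 180 178 177 178 179 180 181 177 166 153 140 121 108 104
 103  98  85  82 101 128 155 176 186 189 189 189 189] Y 50..80 [199 200 200 200 200 199 196 184 153 112  95 108 115 116 117 119 123 136
 160 181 191 193 194 195 195 195
[... 876 characters left out ...]
..-70 [112 112 111 111 112 111 111 112 112 111 111 111 111 112 112 111 111 111
 111 112 112 114 119 125 130 133 137 142 151 163 175] X 70..100 [106  75  63  71  77  78  79  85 100 116 121 121 124 127 128 128 128 127
 127 128 128 129 129 129 130 129 128 127 127 127 127]
Y 45 X -100..-70 [111 111 111 111 112 111 111 111 111 111 112 112 115 118 122 124 124 125
 130 135 138 139 140 140 140 140 140 140 140 140 140] X 70..100 [145 100  87 103 113 115 116 125 149 171 174 173 183 190 192 192 192 192
 192 191 191 191 192 191 190 187 179 168 156 149 142]
[ 0.52175823 -0.28276844]
[ 0.52118686 -0.2808518 ]
[ 0.52061548 -0.27893515]
cam rel -0.008920173955381111 -0.0053722879441292885 0.3960993950229539
```

The reader's far rim edge shows at 78.3 mm instead of 86, and the inner edge and block edge agree. The centre is therefore 7.6 mm back along x, which the earlier wrist estimate (0.523,-0.2855) supports; the top silhouette was biased by the side wall. Target TCP is (0.5234,-0.2881), yaw 106.1.

Call:
{"name": "servo_tool", "arguments": {"increments": [[1,0.1,0,0,0,0.4,1],[1.9,0.2,0.5,0,0,0,1],[1.9,0.1,1,0,0,0,1],[1.3,0.1,1,0,0,0,1],[0.7,0.1,1,0,0,0,1]]}}

```text
clock: 30.9
position: [0.5234, -0.2859, 0.1907]
ee_rot: [-0.0, 0.601, 0.8, 0.0]
contact_force: [0.7, -0.9, -2.9]
width: 0.0071
gripper_force: 98.5
```

Call:
{"name": "servo_tool", "arguments": {"increments": [[0,0,1,0,0,0,1],[0,0,1,0,0,0,1],[0,0,1,0,0,0,1],[0,0,1,0,0,0,1],[0,0,0.5,0,0,0,1]]}}

```text
clock: 31.4
position: [0.5234, -0.288, 0.1442]
ee_rot: [-0.001, 0.601, 0.799, -0.0]
contact_force: [-0.9, 0.1, -3.4]
width: 0.0073
gripper_force: 98.5
```

Call:
{"name": "servo_tool", "arguments": {"increments": [[0,0,0,0,0,0,1],[0,0,0,0,0,0,1],[0,0,0,0,0,0,1],[0,0,0,0,0,0,1],[0,0,0,0,0,0,1]]}}

```text
clock: 31.9
position: [0.5241, -0.288, 0.1462]
ee_rot: [0.0, 0.601, 0.799, -0.0]
contact_force: [-0.9, -0.2, -3.5]
width: 0.0072
gripper_force: 98.5
```

```bash
python3 - <<'E'
from h import *
p,a,s=pose();print(p,a,np.round(s['contact_force'],2))
C=cal('wrist');im=snap('wrist','rd2.png')
c0=np.array([.5198,-.2797]);t=np.radians(106.1);X=np.array([np.cos(t),np.sin(t)]);Y=np.array([np.sin(t),-np.cos(t)])
d=np.array([.5234,-.2881])+.0015*X   # believed reader centre
hx,hy=.11,.085
def W(z):
    src=[np.r_[d+sx*hx*X+sy*hy*Y,z] for sx,sy in((1,-1),(1,1),(-1,1),(-1,-1))]
    return cv2.warpPerspective(im,cv2.getPerspectiveTransform(proj(C,np.array(src)).astype(np.float32),np.float32([(0,0),(170,0),(170,220),(0,220)])),(170,220)).mean(-1)
w=W(.04)
for y in(-45,-20,20,45): print('rim z.04 Y',y,'X 70..105',w[:,85+y-3:85+y+3].mean(1).astype(int)[::-1][180:215])
for x in(30,60): r=w[110-x-3:110-x+3].mean(0).astype(int);print('rim X',x,r[5:36],r[135:166])
w=W(p[2]-.027+.02)
for y in(-30,30): print('carrier top edge Y',y,'X 60..90',w[:,85+y-3:85+y+3].mean(1).astype(int)[::-1][170:200])
E
```

```text
[ 0.52408116 -0.28798756  0.14624849] 106.14284957552418 [-0.9  -0.24 -3.46]
rim z.04 Y -45 X 70..105 [111 117 134 153 165 166 156 161 173 156 119 103 103 104 105 113 141 172
 179 170 154 150 165 173 173 173 173 174 177 179 180 178 177 176 176]
rim z.04 Y -20 X 70..105 [188 188 188 187 182 169 148 123 111 103  88  90  99 103 104 112 139 171
 179 171 155 149 164 177 180 180 178 177 178 177 178 177 175 174 176]
rim z.04 Y 20 X 70..105 [110 110 110 110 109 107 104 105 109 104  89  89  98 100  97  98 118 149
 164 163 151 146 161 178 184 178 165 159 152 145 139 136 134 130 130]
rim z.04 Y 45 X 70..105 [195 196 196 196 193 182 155 131 124 117  92  74  72  76  79  90 116 152
 177 182 171 152 152 172 186 191 193 194 194 194 193 193 192 192 191]
rim X 30 [188 188 188 188 188 188 188 188 188 187 187 185 184 183 183 183 181 174
 166 166 164 153 142 141 138 125 117 115 113 111 110] [110 110 110 110 110 110 110 110 110 110 110 110 110 109 109 109 109 109
 111 117 127 134 138 139 139 139 139 139 139 139 139]
rim X 60 [105 105 105 105 105 105 104 103 103 102 100  94  88  85  84  85  85  85
  85  87  89  93  98 105 109 110 110 110 110 111 111] [188 189 189 189 188 186 185 181 170 153 136 125 118 112 106  98  93  91
  91  90  90  91  91  93  95  97  98  98  98  98  98]
carrier top edge Y -30 X 60..90 [111 111 111 110 110 110 111 110 116 136 159 173 162 161 166 115 103 104
 111 155 178 162 152 171 173 173 174 176 176 175]
carrier top edge Y 30 X 60..90 [141 152 152 158 161 174 189 190 191 192 192 189 166 132 125  95  85  89
  97 136 180 179 151 164 187 192 194 193 193 192]
```

```bash
python3 - <<'E'
import cv2,numpy as np
I=[cv2.imread('pics/%s.png'%n,0).astype(int) for n in('cl','rd','rd2')]
for c in(215,250,300,345):
    print('col',c)
    for im in I: print(' ',im[84:124,c-2:c+3].mean(1).astype(int))
for r in(135,):
    for im in I: print(' row',r,im[r-2:r+3,168:190].mean(0).astype(int),im[r-2:r+3,374:396].mean(0).astype(int))
E
```

```text
col 215
  [180 179 178 176 175 175 174 174 174 174 174 174 174 176 178 178 178 178
 179 174 157 129 110 109 109 110 110 111 111 111 111 111 111 111 111 111
 110 110 111 111]
  [107 107 107 107 106 105 105 105 105 105 105 105 105 107 108 109 109 109
 109 109 114 130 154 173 186 193 195 194 194 192 182 165 149 135 121 114
 113 113 113 114]
  [183 180 165 152 158 171 181 184 173 146 118 105 104 104 104 102 103 123
 156 174 168 156 161 174 185 190 192 192 192 191 187 176 158 139 129 122
 116 113 113 112]
col 250
  [164 159 159 167 177 182 184 184 185 187 189 190 190 191 191 191 190 184
 163 128 113 129 152 161 159 147 131 116 111 111 111 111 111 111 110 111
 111 111 111 110]
  [193 193 194 193 193 194 193 194 194 194 194 194 194 194 194 194 194 193
 193 189 177 164 165 175 186 192 194 194 194 194 194 194 193 194 193 192
 188 184 185 189]
  [181 173 158 148 159 173 182 184 170 140 114 105 104 103  99  89  81  90
 106 113 117 131 152 170 183 190 192 192 192 192 192 192 191 188 185 187
 188 188 190 191]
col 300
  [191 191 191 191 191 191 188 176 147 104  77  71  70  70  70  76  97 130
 142 
[... 773 characters left out ...]
164 181 192 193 182 156 130 119 117 116 117 115 109 106 116
 133 138 134 136 148 165 178 186 189 189 189 189 190 189 189 189 190 190
 189 190 189 190]
 row 135 [58 59 59 58 57 53 47 44 41 41 42 42 42 41 41 42 43 47 59 71 79 81] [100  99  96  83  63  48  43  42  42  42  42  42  41  42  43  46  54  65
  73  75  75  76]
 row 135 [104 104 104 102  95  81  61  48  44  43  42  42  43  43  43  44  44  52
  70  89 101 104] [102 102  98  86  69  55  51  51  51  51  51  51  51  51  52  59  74  95
 111 116 116 116]
 row 135 [103 103 103 100  94  79  60  47  43  42  42  42  42  43  42  42  44  51
  69  88  99 103] [101 100  97  85  68  54  50  50  50  50  50  50  50  49  49  53  70  93
 108 114 115 115]
```

The carrier is level and within about 1 mm of centred, and the rim sits where the model puts it (86.2 against 86). I lower.

Call:
{"name": "servo_tool", "arguments": {"increments": [[0,0,1.5,0,0,0,1],[0,0,1.5,0,0,0,1],[0,0,1.2,0,0,0,1],[0,0,1,0,0,0,1],[0,0,0.8,0,0,0,1]]}}

```text
clock: 32.45
position: [0.5238, -0.2878, 0.085]
ee_rot: [-0.0, 0.601, 0.799, -0.0]
contact_force: [0.3, 0.1, -1.9]
width: 0.0072
gripper_force: 98.5
```

Call:
{"name": "servo_tool", "arguments": {"increments": [[0,0,0.5,0,0,0,1],[0,0,0.4,0,0,0,1],[0,0,0.3,0,0,0,1],[0,0,0.3,0,0,0,1],[0,0,0.3,0,0,0,1]]}}

```text
clock: 32.95
position: [0.5241, -0.288, 0.0679]
ee_rot: [0.0, 0.601, 0.799, -0.0]
contact_force: [1.1, -0.1, -2.5]
width: 0.0071
gripper_force: 98.5
```

Call:
{"name": "servo_tool", "arguments": {"increments": [[0,0,0.2,0,0,0,1],[0,0,0.2,0,0,0,1],[0,0,0.1,0,0,0,1],[0,0,0,0,0,0,1],[0,0,0,0,0,0,1]]}}

```text
clock: 33.45
position: [0.5239, -0.2879, 0.0629]
ee_rot: [0.0, 0.601, 0.799, -0.0]
contact_force: [0.5, -0.2, -1.8]
width: 0.0072
gripper_force: 98.5
```

The carrier's underside is at about 0.036, below the rim top, with no contact. I finish gently.

Call:
{"name": "servo_tool", "arguments": {"increments": [[0,0,0.2,0,0,0,1],[0,0,0.2,0,0,0,1],[0,0,0.1,0,0,0,1],[0,0,0,0,0,0,1],[0,0,0,0,0,0,1]]}}

```text
clock: 33.95
position: [0.5238, -0.2878, 0.0577]
ee_rot: [-0.0, 0.601, 0.799, -0.0]
contact_force: [0.1, 0.5, -2.2]
width: 0.0075
gripper_force: 98.5
```

Call:
{"name": "servo_tool", "arguments": {"increments": [[0,0,0.1,0,0,0,1],[0,0,0,0,0,0,1],[0,0,0,0,0,0,1],[0,0,0,0,0,0,1],[0,0,0,0,0,0,1]]}}

```text
clock: 34.45
position: [0.524, -0.288, 0.0572]
ee_rot: [0.0, 0.601, 0.799, -0.0]
contact_force: [-0.2, 1.0, 2.2]
width: 0.0074
gripper_force: 99.1
```

Contact at the expected height. I release slowly and rise.

Call:
{"name": "servo_tool", "arguments": {"increments": [[0,0,0.05,0,0,0,1],[0,0,0,0,0,0,0.7],[0,0,0,0,0,0,0.4],[0,0,0,0,0,0,0],[0,0,0,0,0,0,-0.5]]}}

```text
clock: 34.95
position: [0.5239, -0.2878, 0.0561]
ee_rot: [-0.0, 0.601, 0.799, -0.0]
contact_force: [0.5, -0.8, -0.8]
width: 0.0537
gripper_force: 0.0
```

Call:
{"name": "servo_tool", "arguments": {"increments": [[0,0,0,0,0,0,-0.5],[0,0,0,0,0,0,-0.5],[0,0,-0.5,0,0,0,-0.5],[0,0,-1,0,0,0,-0.5],[0,0,-2,0,0,0,-0.5]]}}

```text
clock: 35.45
position: [0.523, -0.2873, 0.091]
ee_rot: [-0.001, 0.601, 0.799, -0.0]
contact_force: [0.0, -0.2, -0.7]
width: 0.0639
gripper_force: 0.0
```

Call:
{"name": "servo_tool", "arguments": {"increments": [[0,0,-3,0,0,0,-0.5],[0,0,-4,0,0,0,-0.5],[0,0,-4,0,0,0,-0.5],[0,0,-4,0,0,0,-0.5],[0,0,-2,0,0,0,-0.5]]}}

```text
clock: 35.95
position: [0.5251, -0.2887, 0.2668]
ee_rot: [0.004, 0.601, 0.799, 0.0]
contact_force: [-0.0, -0.7, -0.4]
width: 0.0642
gripper_force: 0.0
```

Call:
{"name": "servo_tool", "arguments": {"increments": [[0,0,0,0,0,0,-0.5],[0,0,0,0,0,0,-0.5],[0,0,0,0,0,0,-0.5],[0,0,0,0,0,0,-0.5],[0,0,0,0,0,0,-0.5]]}}

```text
clock: 36.45
position: [0.5234, -0.2875, 0.26]
ee_rot: [-0.001, 0.601, 0.799, -0.0]
contact_force: [-0.0, 0.5, 0.2]
width: 0.0639
gripper_force: 0.0
```

```bash
python3 - <<'E'
from h import *
p,a,s=pose();print(p,a,s['width'])
C=cal('wrist');im=snap('wrist','end.png')
rect('carrier',.05)
for l,z in(('carrier',.03),('reader',0)):
  for r in finder.tip_of(l,'wrist')[:1]: print(l,r['p'],back(C,r['at'],z))
t=np.radians(106.1);X=np.array([np.cos(t),np.sin(t)]);Y=np.array([np.sin(t),-np.cos(t)]);d=np.array([.5234,-.2881])+.0012*X
L=np.array([np.r_[d+y/1e3*X+x/1e3*Y,.12] for y in(-60,-36,36,60) for x in(-43,43)]);print(proj(C,L).round(0).tolist())
c=cv2.HoughCircles(cv2.GaussianBlur(im.mean(-1).astype(np.uint8),(3,3),0),cv2.HOUGH_GRADIENT,1,12,param1=80,param2=11,minRadius=7,maxRadius=14)
print(c[0][:14].round(0).tolist() if c is not None else None)
optics.get_image('top');rect('bar',.072,'top');rect('carrier',.05,'top')
E
```

```text
[ 0.52338135 -0.2875237   0.2599949 ] 106.1352938613447 0.06386658565695645
carrier 0.71 [ 0.5266 -0.2981] [0.122 0.172] yaw 106.1
carrier 0.91 [ 0.52113602 -0.28879771  0.03      ]
[[241.0, 245.0], [323.0, 245.0], [240.0, 223.0], [324.0, 223.0], [238.0, 153.0], [326.0, 153.0], [237.0, 127.0], [327.0, 127.0]]
[[392.0, 216.0, 13.0], [322.0, 228.0, 12.0], [244.0, 226.0, 10.0], [188.0, 156.0, 13.0], [368.0, 210.0, 12.0], [210.0, 158.0, 12.0], [322.0, 244.0, 8.0], [328.0, 150.0, 12.0], [242.0, 244.0, 8.0], [312.0, 66.0, 10.0], [246.0, 112.0, 9.0], [238.0, 150.0, 10.0], [258.0, 214.0, 11.0], [260.0, 122.0, 10.0]]
carrier 0.76 [0.2745 0.4326] [0.115 0.164] yaw 126.2
carrier 0.68 [ 0.5233 -0.288 ] [0.113 0.163] yaw 106.7
```

The tubes appear at the model pixels for a carrier seated flat at z 0.03 (for example (242,244) and (322,244)), and the earlier wrist fit showed the bar parked. I hand in.

```bash
python3 -c "
from h import *
print(manip.sign_off())"
```

```text
the job is handed in; nothing more can be done
None
```

The bar is parked in the stand and the carrier is set down inside the reader's rim; I handed the job in at about 37 s, without a final check on the bystanders or a second look at the parked bar.

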